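# Refill the washing-tablet jar at the filling station

### The arm

A 7-joint arm with a two-finger parallel gripper is mounted at the origin on the work surface. World frame = base frame: x ahead of the robot, y to its left, z up, the work surface at z = 0. Lengths are in mm, angles in rad, forces in N, time in s.
With the tool pointing down it reaches from about 400 to 850 mm from the base axis. Payload 4.5 kg.
Tool frame: the origin (TCP) lies at the very end of the fingers, on their centre line; the grasp point (between the pads) lies 19 mm behind it; z points along the fingers, y is the line along which they close (so a half turn about z gives the same grasp; the last joint's range is limited). The gripper opens to 85 mm and grips with 20 to 120 N. Pads are 22 mm wide; open, the fingers measure 114 mm over their backs; the gripper's body (76 mm by 85 mm) begins 54 mm behind the grasp point. The pads swing forward as they close: fully open they stand 13 mm farther back than shut.
Start: joints at [1.278, 0.689, -0.195, 1.565, 0.157, 0.902, -0.215], TCP at [200.663, -591.936, 231.317] pointing down, gripper open.
Joint ranges: [-3.01, 3.01], [-0.46, 2.08], [-1.47, 1.51], [0.13, 2.56], [-1, 4.14], [0.04, 2.09], [-2.66, 2.66]. Speed limits (rad/s): [2.57, 2.57, 3.14, 3.14, 3.14, 3.14, 3.14].

### API

Orientations are given as a rotation vector (axis times angle).
In Python, from cell import bot gives the robot as it stands.
- The arm moves only by the tool apply_moves, never from a script. Its argument "rows" is a list of rows, each an object of numbers: "grip": the finger opening in m, from 0 to 0.0854; "x", "y", "z": the shift along the tool's x, y, z in m; "wx", "wy", "wz": the turn, a rotation vector about the tool's x, y, z in rad. In form: [{"grip": .., "x": .., "y": .., "z": .., "wx": .., "wy": .., "wz": ..}, ...]. A call has 1 to 12 rows; each row is the pose to reach, as a shift and turn from the pose commanded when the call began, along the tool's axes at that moment; what a row does not reach only later rows make up. A row lasts 1/12 s, in which the tool goes at most 41.7 mm and 7.16 degrees, less where a joint would pass 70% of its speed; a pose out of reach is approached as far as the arm can. A call with a gripper value outside its range is refused whole. The fingers move at their own pace and stop on an object; "squeeze" is the grip in N (left out, the last holds). Time passes only in rows, so rows that repeat a pose let the fingers close. It gives the time, the measured TCP pose, the force, the opening and the grip force at its end, in the units of the state.
- bot.read_state(): the state, without advancing time (a new reading comes with each control period).
- bot.grab_frame(name): name is "scene" or "top" or "wrist"; returns the picture (384x512x3 uint8, blue, green, red); there is no depth.
- bot.get_calibration(name): a dict with "vertical_fov" (degrees; the focal length in pixels is half the picture's height over the tangent of half this angle, whatever the lens; pixels are square), "cx", "cy" (the principal point, pixels), "distortion" ([k1, k2, p1, p2, k3] as OpenCV has them; the pictures are not rectified), "rvec" (rotation vector, rad) and "tvec" (3), from world to camera coordinates, as OpenCV has them; the wrist camera has in their place "T_tool_cam" (4x4, takes a point from camera to tool coordinates, whose origin is the TCP and whose axes are the flange's). Camera axes: x right, y down, z forward; pixel columns grow to the right and rows downward; lengths in mm; the calibration is good to about 2 mm. A picture is of the moment at which its call begins: read the wrist's pose just before it. get_calibration takes no time and is no camera call.
- bot.close_job(): hands the job in; it is judged then, once.
Trained networks look in the newest picture that a camera, given by its name, has taken for a name from the list of things; names that differ only in an ending like _2 or _b are one class to them, and where a whole thing is asked for, a point or a joint stands for the part that bears it (a point fixed in the world has none). Each returns a list of dicts, best first, with "conf" (0 to 1); they miss things now and then, are a little off and sometimes report something else, mostly with a low value. They report only what shows in the picture. A call takes as long as a camera call.
- bot.cut_out(camera, thing): "region" (384x512 bool, what is visible of it) and "position" ([column, row] in pixels, amid what is visible of it).
The state is a dict: "clock": time; "joint_pos": joint angles; "qvel": joint speeds; "effort": joint torques, N m; "eef_pos": TCP position; "tool_rot": TCP orientation; "force": force on the tool from outside, world axes, zero at the start; "torque": the same for the moment, N m; "opening": finger opening in mm; "finger_force": force on a finger pad.
Only numpy, scipy, OpenCV 4.12 (cv2) and the standard library are available. Lean on these libraries where they do the work, as an engineer would, in place of code of your own. Each camera call takes 0.05 s, during which the arm holds its last target. There are 200 camera calls.

### The job

Slide the open jar along the table, keeping it upright, under the funnel's spout until it is fully home against the V stop, then push the lever over to tip the tray and pour all eight tablets through the funnel into the jar, prodding loose any that jam in the funnel. Ease the empty tray back down level without letting it slam, leave the filled jar home under the spout, and do not disturb the other things on the table.

Things in the scene. Friction and masses are not known exactly. Their poses are not given: they have to be found in the camera images.
- station: Fixed filling station. Origin: on the table below the spout's axis, z up. +x is the way the jar slides in (away from the robot), the tray is on the +y side. Legs 16 mm thick at (100,-30), (100,125), (-60,125) mm. The way in from -x is free, but the funnel overhangs it to x = -78 mm: a hand pointing straight down does not fit there, one leaning back 30 to 45 degrees does.
- spout (a point): Centre of the lower end of the funnel's spout, 107 mm above the table, 7 mm over the jar's rim. Bore 44 mm, outside 50 mm. The white plastic funnel widens from 121 mm height at some 52 degrees to a mouth 156 mm wide at 190 mm height.
- stop (a point): Point of the V stop: two rigid steel fins on the table behind the spout, 36 mm tall, meeting towards +x and open toward -x (ends at about x -3, y +-43 mm of the station). This point is on the table on the station's x axis, 46 mm behind the spout's axis. A jar pushed in centres itself and stops with its axis on the spout's axis; feel for the stop.
- jar: Open empty grey plastic jar, 58 mm outside diameter, 100 mm tall, wall 3 mm, bottom 4 mm, about 150 g, standing loose on the table 110 to 160 mm in front (-x) of the spout. Origin: centre of its underside, z up its axis. It slides on the table; pushed low with two spread fingers it stays upright.
- tray (a joint): Tilt of the steel tipping tray, rad: 0 level at rest, 1.3 end stop; its tail rises and its load slides over the open lip into the funnel as it grows. The tablets start to slide at some 0.5 to 0.8 rad, unlike from day to day; too steep too soon they jam or fly. Let go, the tray falls back by its own weight (about 0.2 N m); from more than 0.05 rad it slams.
- tray_hinge (a point): Middle of the tray's hinge, which runs along the station's x axis at y 58, z 196 mm of the station. The tray, 90 mm wide, reaches from 12 mm before the hinge (open lip over the funnel) to 110 mm behind it (+y); floor 3 mm thick from the hinge's height up, walls 26 mm high.
- lever_bar (a point): Centre of the black cross bar (16 mm thick, 56 mm long, along the station's x) on top of the tray's 100 mm lever, a 10 mm rod at station x -85 mm. At rest it leans 0.5 rad to +y. Pushed to -y on its free +y face (about 3 N) it swings over and tips the tray by the same angle: at tilt t it is at station y = 58 + 100 sin(0.5 - t), z = 196 + 100 cos(0.5 - t) mm.
- lidded_jar: Bystander: closed grey jar with lid, 58 mm across, 105 mm tall. Origin at centre of underside. Leave alone.
- detergent: Bystander: white detergent bottle, 72 mm across, 190 mm tall. Origin at centre of underside. Leave alone.
- brush: Bystander: stain brush lying on the table. Leave alone.
- tablet0: One of eight loose pressed washing tablets, a hard white disc 18 mm across and 12 mm thick, 10 g, lying in the tray at the start. Origin: its centre, z its axis.
- tablet1: One of eight loose pressed washing tablets, a hard white disc 18 mm across and 12 mm thick, 10 g, lying in the tray at the start. Origin: its centre, z its axis.
- tablet2: One of eight loose pressed washing tablets, a hard white disc 18 mm across and 12 mm thick, 10 g, lying in the tray at the start. Origin: its centre, z its axis.
- tablet3: One of eight loose pressed washing tablets, a hard white disc 18 mm across and 12 mm thick, 10 g, lying in the tray at the start. Origin: its centre, z its axis.
- tablet4: One of eight loose pressed washing tablets, a hard white disc 18 mm across and 12 mm thick, 10 g, lying in the tray at the start. Origin: its centre, z its axis.
- tablet5: One of eight loose pressed washing tablets, a hard white disc 18 mm across and 12 mm thick, 10 g, lying in the tray at the start. Origin: its centre, z its axis.
- tablet6: One of eight loose pressed washing tablets, a hard white disc 18 mm across and 12 mm thick, 10 g, lying in the tray at the start. Origin: its centre, z its axis.
- tablet7: One of eight loose pressed washing tablets, a hard white disc 18 mm across and 12 mm thick, 10 g, lying in the tray at the start. Origin: its centre, z its axis.

How it is judged (in metres and radians):
On the way, in this order (a step that is already met when the one before it is completed fails the run):
1. the jar is home under the spout (within 6 mm) and upright, with the tray still down (horizontal distance between jar and station below 0.006 m and angle between jar's own z axis and vertical below 0.08 rad and height (world z) of jar below 0.006 m and value of joint tray below 0.12 rad), for 0.2 s.
2. the tray is tipped (over 0.25 rad) with the jar home (horizontal distance between jar and station below 0.006 m and angle between jar's own z axis and vertical below 0.08 rad and height (world z) of jar below 0.006 m and value of joint tray above 0.25 rad), for 0.1 s.
At the end, for the whole second after the job is handed in: The jar stands upright on the table within 6 mm of the spout's axis, all eight tablets are inside it (below its rim) and at rest, and the tray is back down (below 0.06 rad) (horizontal distance between jar and station below 0.006 m and angle between jar's own z axis and vertical below 0.08 rad and height (world z) of jar below 0.006 m and horizontal distance between each of tablet0, tablet1, tablet2, tablet3, tablet4, tablet5, tablet6, tablet7 and jar below 0.024 m and z of tablet0 in the frame of jar between 0.004 and 0.098 m and z of tablet1 in the frame of jar between 0.004 and 0.098 m and z of tablet2 in the frame of jar between 0.004 and 0.098 m and z of tablet3 in the frame of jar between 0.004 and 0.098 m and z of tablet4 in the frame of jar between 0.004 and 0.098 m and z of tablet5 in the frame of jar between 0.004 and 0.098 m and z of tablet6 in the frame of jar between 0.004 and 0.098 m and z of tablet7 in the frame of jar between 0.004 and 0.098 m and value of joint tray below 0.06 rad and linear speed of jar below 0.02 m/s and linear speed of each of tablet0, tablet1, tablet2, tablet3, tablet4, tablet5, tablet6, tablet7 below 0.03 m/s); the robot touches nothing.
It fails at once if the tray slams down (falls faster than 3 rad/s) (velocity of joint tray below -3 rad/s).
It fails at once if the jar is tipped over (more than 0.5 rad) (angle between jar's own z axis and vertical above 0.5 rad).
It fails at once if a bystander is moved by more than 30 mm or knocked over (distance of any of lidded_jar, detergent, brush from where it was at the start of the episode above 0.03 m or angle between any of lidded_jar, detergent's own z axis and vertical above 0.4 rad).
It also fails if it takes over 64 s, if anything falls off the work surface, if the arm or the gripper's body presses on something with over 40 N, if the wrist force passes 120 N, or if a joint passes its speed limit or range.

## Working session

There is one attempt and no reset: what is moved stays moved. The work goes in short steps, Python scripts to look and compute and a tool call to move; the robot and the scene stay as the last step left them, time stands still between calls to the robot, and variables do not carry over. Pictures are saved under pics/ and viewed, at most 10 in all, crops included, and the job is handed in when it is done.

Besides the shell and the picture viewer there is one more tool, called after "Call:" in YAML: its name, and indented under it one key for each argument. apply_moves: Moves the arm, as the interface text tells. Its arguments: {"type":"object","properties":{"rows":{"type":"array","items":{"type":"object","properties":{"grip":{"type":"number"},"x":{"type":"number"},"y":{"type":"number"},"z":{"type":"number"},"wx":{"type":"number"},"wy":{"type":"number"},"wz":{"type":"number"}}}},"squeeze":{"type":"number"}},"required":["rows"]}

```bash
ls; mkdir -p pics
cat > h.py <<'E'
import numpy as np, cv2
from cell import bot
from scipy.spatial.transform import Rotation as R
def K(c): 
    f=192/np.tan(np.radians(c["vertical_fov"])/2); return np.array([[f,0,c["cx"]],[0,f,c["cy"]],[0,0,1.]])
def cam(n):
    c=bot.get_calibration(n)
    if "rvec" in c:
        Rm=cv2.Rodrigues(np.array(c["rvec"],float))[0]; t=np.array(c["tvec"],float).ravel()
    else:
        s=bot.read_state(); T=np.eye(4); T[:3,:3]=R.from_rotvec(s["tool_rot"]).as_matrix(); T[:3,3]=s["eef_pos"]
        W=np.linalg.inv(T@np.array(c["T_tool_cam"])); Rm=W[:3,:3]; t=W[:3,3]
    return K(c),np.array(c["distortion"],float),Rm,t
def ray(C,p):
    k,d,Rm,t=C; u=cv2.undistortPoints(np.array([[p]],float),k,d)[0,0]
    v=Rm.T@np.array([u[0],u[1],1]); return -Rm.T@t, v/np.linalg.norm(v)
def onz(C,p,z):
    o,v=ray(C,p); return o+v*(z-o[2])/v[2]
def proj(C,P):
    k,d,Rm,t=C; return cv2.projectPoints(np.array(P,float).reshape(-1,3),cv2.Rodrigues(Rm)[0],t,k,d)[0][:,0]
def tri(rs):
    A=np.zeros((3,3));b=np.zeros(3)
    for o,v in rs:
        M=np.eye(3)-np.outer(v,v);A+=M;b+=M@o
    return np.linalg.solve(A,b)
E
python3 - <<'E'
from h import *
s=bot.read_state(); print(s)
ims=[]
for n in("scene","top"):
    im=bot.grab_frame(n); cv2.imwrite(f"pics/{n}0.png",im)
    C=cam(n); print(n,"cam pos",-C[2].T@C[3], bot.get_calibration(n)["distortion"])
    for th in("station","jar","lidded_jar","detergent","brush","lever_bar","tray","stop","spout","tray_hinge","tablet0"):
        r=bot.cut_out(n,th)
        for q in r[:2]: print(th,round(q["conf"],2),np.round(q["position"]),q["region"].sum(), np.round(onz(C,q["position"],0)))
E
```

```text
pics
{'clock': 0.0, 'joint_pos': array([ 1.27780625,  0.69002552, -0.19451839,  1.56639957,  0.15730291,
        0.90250993, -0.21511077]), 'qvel': array([ 0.00062263, -0.00143802, -0.00022859,  0.00056582, -0.00062298,
       -0.001189  , -0.00203725]), 'effort': array([ 3.51013368e-04, -5.39608598e+01, -1.26586642e+00, -1.58540851e+01,
        9.22563340e-03,  9.47606459e-03, -1.48084007e-05]), 'eef_pos': array([ 200.35842873, -591.28940016,  230.44346245]), 'tool_rot': array([-3.09785687e+00, -5.10864008e-01,  7.14561831e-04]), 'force': array([ 0.56452144, -0.70606407,  0.28111579]), 'torque': array([ 0.0094248 , -0.03463726,  0.03868868]), 'finger_force': 0.0, 'opening': 85.47171413468502}
scene cam pos [ 905.41832477 -591.4387505  1037.89685769] [-0.11626201  0.          0.          0.          0.        ]
station 0.72 [291. 236.] 6243 [670.  82.   0.]
jar 0.73 [195. 341.] 1373 [ 609. -317.    0.]
jar 0.57 [241. 224.] 476 [525.  43.   0.]
lidded_jar 0.72 [155. 307.] 826 [ 469. -295.    0.]
detergent 0.61 [193. 343.] 1370 [ 608. -323.    0.]
detergent 0.39 [291. 234.] 5989 [667. 
[... 487 characters left out ...]
  0.          0.          0.          0.        ]
station 0.94 [264. 152.] 3862 [754. -31.   0.]
jar 0.75 [260. 209.] 359 [559. -17.   0.]
jar 0.29 [268. 152.] 4058 [757. -42.   0.]
lidded_jar 0.65 [353. 233.] 379 [ 485. -329.    0.]
detergent 0.83 [363. 187.] 656 [ 641. -368.    0.]
detergent 0.26 [135. 227.] 537 [492. 396.   0.]
brush 0.85 [133. 230.] 589 [482. 401.   0.]
brush 0.4 [267. 152.] 3915 [757. -39.   0.]
lever_bar 0.7 [267. 155.] 3711 [747. -39.   0.]
lever_bar 0.69 [242. 149.] 1525 [764.  47.   0.]
tray 0.86 [242. 151.] 1371 [758.  46.   0.]
stop 0.87 [268. 153.] 4088 [754. -44.   0.]
spout 0.58 [270. 155.] 3737 [744. -52.   0.]
tray_hinge 0.92 [269. 156.] 3577 [742. -47.   0.]
```

Run:
```python
import cv2
a=cv2.imread("pics/scene0.png")[130:290,190:390]; b=cv2.imread("pics/top0.png")[95:255,190:350]
a=cv2.resize(a,None,fx=3.5,fy=3.5,interpolation=cv2.INTER_CUBIC)
b=cv2.resize(b,None,fx=3.5,fy=3.5,interpolation=cv2.INTER_CUBIC)
cv2.imwrite("pics/a.png",a);cv2.imwrite("pics/b.png",b)
```

```text
(no output)
```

View pics/a.png

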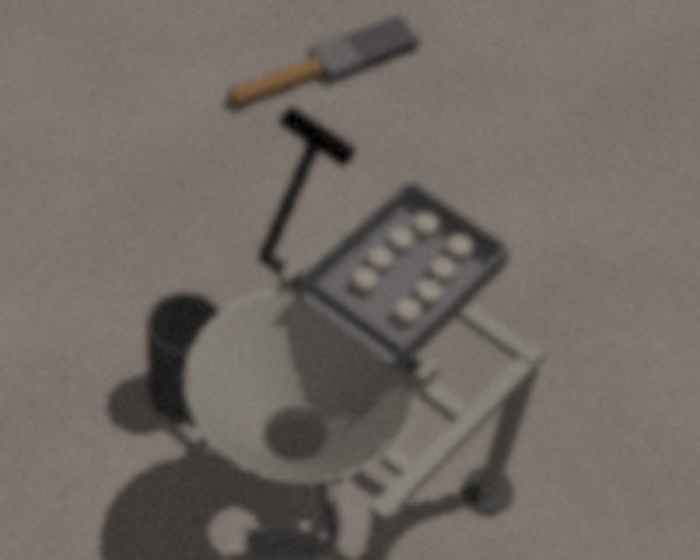

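View pics/b.png

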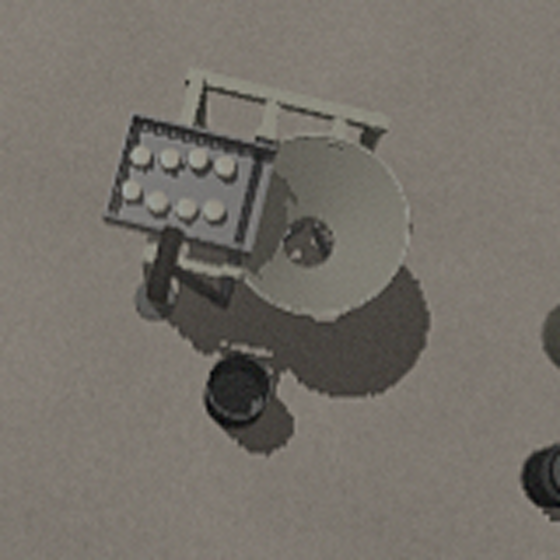

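The pictures show the station with the lever bar at scene crop (318,136) and top crop (165,271). The tray's eight tablets are visible. The jar rim is at top crop (239,388), and the funnel bore is at (308,241). I'll fit the station's pose from both views.

```bash
cat > fit.py <<'E'
from h import *
from scipy.optimize import least_squares
S=cam("scene");T=cam("top")
ps=lambda u,v:(u/3.5+190-.36,v/3.5+130-.36); pt=lambda u,v:(u/3.5+190-.36,v/3.5+95-.36)
bar=(-85,105.9,283.8)
obs=[(S,ps(318,136),bar),(S,ps(411,187),(-45,168,224)),(S,ps(506,252),(45,168,224)),(S,ps(297,432),(0,0,121)),
(T,pt(165,271),bar),(T,pt(135,117),(45,168,224)),(T,pt(104,218),(-45,168,224)),(T,pt(308,241),(0,0,121))]
rim=[(S,ps(183,375)),(S,ps(300,483)),(T,pt(411,220)),(T,pt(340,320)),(T,pt(347,137))]
def res(q,full=False):
    c,s=np.cos(q[2]),np.sin(q[2]);M=np.array([[c,-s,0],[s,c,0],[0,0,1]]);o=np.array([q[0],q[1],0])
    r=[proj(C,M@np.array(P)+o)[0]-np.array(p) for C,p,P in obs]
    r2=[(np.linalg.norm(onz(C,p,190)[:2]-q[:2])-78)*.35 for C,p in rim]
    return np.r_[np.ravel(r),r2]
f=least_squares(res,[690,-50,-.25],loss="soft_l1");print(f.x);print(np.round(res(f.x),1))
print("scene bar/tray tri",tri([ray(S,ps(318,136)),ray(T,pt(165,271))]),"spout",tri([ray(S,ps(297,432)),ray(T,pt(308,241))]))
print("jar",onz(T,pt(239,388),100),onz(S,ps(183,320),100),tri([ray(T,pt(239,388)),ray(S,ps(183,320))]))
E
python3 fit.py
```

```text
[ 6.83725382e+02 -6.67044932e+01 -2.31166321e-01]
[-0.6 -0.2 -0.6 -3.4  1.2 -2.5 -1.2  0.5  0.6 -1.6 -0.4 -1.7  0.2 -0.7
  0.6  0.9 -0.2  0.4 -0.3  1.3  0.5]
scene bar/tray tri [623.73681667  58.37974645 279.24641172] spout [685.94901675 -64.63282105 122.47016073]
jar [558.24343615  -6.63470447 100.        ] [558.91598304  -8.13628094 100.        ] [558.34444472  -6.82384519  98.0770794 ]
```

```bash
cat >> fit.py <<'E'
print("--- free corner y,z")
def res2(q):
    c,s=np.cos(q[2]),np.sin(q[2]);M=np.array([[c,-s,0],[s,c,0],[0,0,1]]);o=np.array([q[0],q[1],0])
    r=[]
    for C,p,P in obs:
        P=np.array(P,float)
        if P[1]==168: P[1:]=q[3],q[4]
        r.append(proj(C,M@P+o)[0]-np.array(p))
    r2=[(np.linalg.norm(onz(C,p,190)[:2]-q[:2])-78)*.35 for C,p in rim]
    return np.r_[np.ravel(r),r2]
f=least_squares(res2,[690,-50,-.25,168,224],loss="soft_l1");print(f.x);print(np.round(res2(f.x),1))
E
python3 fit.py
cat > go.py <<'E'
# usage: delta(pos, R) relative to the last commanded pose (assume measured ~ commanded)
from h import *
def tool(yaw,lean,roll=0):
    # nominal down: x=+worldx, y=-y; then lean tool z toward heading yaw by lean
    return R.from_euler("z",yaw)*R.from_euler("y",-lean)*R.from_rotvec([np.pi,0,0])*R.from_euler("z",roll)
def delta(p,Rt):
    s=bot.read_state(); R0=R.from_rotvec(s["tool_rot"])
    print("xyz(m)",np.round(R0.inv().apply(np.array(p)-s["eef_pos"])/1000,4),"w",np.round((R0.inv()*Rt).as_rotvec(),3), "z dir",np.round(Rt.apply([0,0,1]),2))
E
python3 - <<'E'
from go import *
print(bot.read_state()["eef_pos"])
delta([430,-430,330],tool(-.2,0)); delta([430,0,330],tool(-.2,0)); delta([430,25,200],tool(-.44,.7))
E
```

```text
[ 6.83725382e+02 -6.67044932e+01 -2.31166321e-01]
[-0.6 -0.2 -0.6 -3.4  1.2 -2.5 -1.2  0.5  0.6 -1.6 -0.4 -1.7  0.2 -0.7
  0.6  0.9 -0.2  0.4 -0.3  1.3  0.5]
scene bar/tray tri [623.73681667  58.37974645 279.24641172] spout [685.94901675 -64.63282105 122.47016073]
jar [558.24343615  -6.63470447 100.        ] [558.91598304  -8.13628094 100.        ] [558.34444472  -6.82384519  98.0770794 ]
--- free corner y,z
[ 6.84472397e+02 -6.56275497e+01 -2.29174312e-01  1.67452948e+02
  2.11849495e+02]
[-0.2 -0.4 -0.9 -0.3  0.6  0.4 -0.7  0.3  0.2 -1.7 -0.5 -0.4  0.3  0.3
  0.3  0.6  0.2  0.6  0.   1.6  0.4]
[ 200.69585942 -591.93699617  231.3331242 ]
xyz(m) [ 0.2692 -0.0797 -0.0987] w [ 0.    -0.     0.527] z dir [-0. -0. -1.]
xyz(m) [ 0.4072 -0.487  -0.0987] w [ 0.    -0.     0.527] z dir [-0. -0. -1.]
xyz(m) [ 0.4152 -0.5107  0.0313] w [-0.268  0.665  0.735] z dir [ 0.58 -0.27 -0.76]
```

Call:
apply_moves:
  rows:
    - {"x":0.05,"y":-0.03,"z":-0.1,"wz":0.1}
    - {"x":0.15,"y":-0.06,"z":-0.1,"wz":0.2}
    - {"x":0.2,"y":-0.08,"z":-0.1,"wz":0.3}
    - {"x":0.25,"y":-0.1,"z":-0.1,"wz":0.4}
    - {"x":0.27,"y":-0.12,"z":-0.1,"wz":0.5}
    - {"x":0.3,"y":-0.2,"z":-0.1,"wz":0.53}
    - {"x":0.33,"y":-0.25,"z":-0.1,"wz":0.53}
    - {"x":0.34,"y":-0.3,"z":-0.1,"wz":0.53}
    - {"x":0.36,"y":-0.35,"z":-0.1,"wz":0.53}
    - {"x":0.37,"y":-0.4,"z":-0.1,"wz":0.53}
    - {"x":0.39,"y":-0.44,"z":-0.1,"wz":0.53}
    - {"x":0.41,"y":-0.487,"z":-0.1,"wz":0.53}

```text
invalid input
```

Call:
apply_moves:
  rows:
    - {"grip":0.085,"x":0.02,"y":0.0,"z":-0.035,"wx":0,"wy":0,"wz":0.05}

```text
clock: 1.28
eef_pos: [212.1, -583.5, 260.3]
tool_rot: [-3.101, -0.42, 0.014]
force: [-1.5, -0.9, -1.4]
opening: 84.9
finger_force: 0.0
```

Call:
apply_moves:
  rows:
    - {"grip":0.085,"x":0.1,"y":-0.06,"z":-0.07,"wx":0,"wy":0,"wz":0.1}
    - {"grip":0.085,"x":0.15,"y":-0.1,"z":-0.07,"wx":0,"wy":0,"wz":0.2}
    - {"grip":0.085,"x":0.2,"y":-0.15,"z":-0.07,"wx":0,"wy":0,"wz":0.3}
    - {"grip":0.085,"x":0.25,"y":-0.2,"z":-0.07,"wx":0,"wy":0,"wz":0.4}
    - {"grip":0.085,"x":0.28,"y":-0.25,"z":-0.07,"wx":0,"wy":0,"wz":0.48}
    - {"grip":0.085,"x":0.31,"y":-0.3,"z":-0.07,"wx":0,"wy":0,"wz":0.48}
    - {"grip":0.085,"x":0.33,"y":-0.35,"z":-0.07,"wx":0,"wy":0,"wz":0.48}
    - {"grip":0.085,"x":0.36,"y":-0.42,"z":-0.07,"wx":0,"wy":0,"wz":0.48}
    - {"grip":0.085,"x":0.38,"y":-0.487,"z":-0.07,"wx":0,"wy":0,"wz":0.48}
    - {"grip":0.085,"x":0.38,"y":-0.487,"z":-0.07,"wx":0,"wy":0,"wz":0.48}
    - {"grip":0.085,"x":0.38,"y":-0.487,"z":-0.07,"wx":0,"wy":0,"wz":0.48}
    - {"grip":0.085,"x":0.38,"y":-0.487,"z":-0.07,"wx":0,"wy":0,"wz":0.48}

```text
clock: 2.28
eef_pos: [419.8, -144.9, 332.1]
tool_rot: [3.125, -0.319, 0.001]
force: [1.0, 0.4, 0.5]
opening: 85.1
finger_force: 0.0
```

Run:
```python
from go import *
s=bot.read_state();print(s["eef_pos"],s["joint_pos"],np.round(R.from_rotvec(s["tool_rot"]).as_matrix(),2))
d=-.436; h=np.array([np.cos(d),np.sin(d),0]); jar=np.array([558.3,-6.8,0])
for back,z in((150,180),(60,80)): delta(jar-back*h+[0,0,z],tool(d,.7))
```

```text
[ 419.84906155 -144.91127774  332.0752935 ] [ 0.31176089  0.31512061 -0.11433618  1.93527678  0.04563134  0.89279332
 -1.59971565] [[ 0.98 -0.2   0.  ]
 [-0.2  -0.98 -0.  ]
 [ 0.    0.   -1.  ]]
xyz(m) [-0.0384 -0.1978  0.152 ] w [-0.081  0.696  0.223] z dir [ 0.58 -0.27 -0.76]
xyz(m) [ 0.0491 -0.1771  0.2521] w [-0.081  0.696  0.223] z dir [ 0.58 -0.27 -0.76]
```

Call:
apply_moves:
  rows:
    - {"grip":0.045,"x":-0.03,"y":-0.1,"z":0.0,"wx":-0.04,"wy":0.3,"wz":0.1}
    - {"grip":0.045,"x":-0.03,"y":-0.1,"z":0.0,"wx":-0.04,"wy":0.3,"wz":0.1}
    - {"grip":0.045,"x":-0.03,"y":-0.1,"z":0.0,"wx":-0.04,"wy":0.3,"wz":0.1}
    - {"grip":0.045,"x":-0.035,"y":-0.18,"z":0.05,"wx":-0.08,"wy":0.6,"wz":0.22}
    - {"grip":0.045,"x":-0.035,"y":-0.18,"z":0.05,"wx":-0.08,"wy":0.6,"wz":0.22}
    - {"grip":0.045,"x":-0.035,"y":-0.18,"z":0.05,"wx":-0.08,"wy":0.7,"wz":0.22}
    - {"grip":0.045,"x":-0.035,"y":-0.18,"z":0.09,"wx":-0.08,"wy":0.7,"wz":0.22}
    - {"grip":0.045,"x":-0.035,"y":-0.18,"z":0.12,"wx":-0.08,"wy":0.7,"wz":0.22}
    - {"grip":0.045,"x":-0.035,"y":-0.18,"z":0.12,"wx":-0.08,"wy":0.7,"wz":0.22}

```text
clock: 3.03
eef_pos: [425.0, -4.7, 277.2]
tool_rot: [2.887, -0.56, 0.621]
force: [0.8, 0.1, -1.2]
opening: 45.0
finger_force: 0.0
```

Run:
```python
from go import *
s=bot.read_state();print(s["clock"],s["eef_pos"],s["joint_pos"],s["opening"],np.round(R.from_rotvec(s["tool_rot"]).as_matrix(),2))
im=bot.grab_frame("wrist"); cv2.imwrite("pics/w1.png",im)
C=cam("wrist")
for th in("jar","stop","spout"):
    for q in bot.cut_out("wrist",th)[:2]:
        ys,xs=np.nonzero(q["region"]); print(th,q["conf"],q["position"],xs.min(),xs.max(),ys.min(),ys.max())
d=-.436; h=np.array([np.cos(d),np.sin(d),0]); jar=np.array([558.3,-6.8,0])
for back,z in((100,100),(75,25),(45,25)): delta(jar-back*h+[0,0,z],tool(d,.7))
# overlay prediction
P=[jar+[29*np.cos(a),29*np.sin(a),100] for a in np.linspace(0,6.28,24)]+[jar+[29*np.cos(a),29*np.sin(a),0] for a in np.linspace(0,6.28,24)]
c,sn=np.cos(-.229),np.sin(-.229);M=np.array([[c,-sn,0],[sn,c,0],[0,0,1]]);o=np.array([684.5,-65.6,0])
P+=[M@np.array([78*np.cos(a),78*np.sin(a),190])+o for a in np.linspace(0,6.28,40)]+[M@np.array([46,0,0])+o]
for p in proj(C,P):
    if abs(p).max()<2000: cv2.circle(im,tuple(int(v) for v in p),1,(0,0,255),-1)
cv2.imwrite("pics/w1o.png",im)
```

```text
3.0333 [425.0203956   -4.68672993 277.17236669] [-0.86735079  0.34955302  0.72763194  2.43195271  0.45653653  0.12006767
 -2.60861127] 44.972297299108 [[ 0.85 -0.38  0.37]
 [-0.33 -0.92 -0.21]
 [ 0.42  0.05 -0.91]]
jar 0.58 [204.0, 135.6] 173 228 101 170
stop 0.7 [121.5, 22.7] 0 261 0 123
stop 0.29 [15.5, 317.8] 0 33 308 328
spout 0.89 [123.2, 20.5] 0 262 0 122
xyz(m) [-0.0503 -0.0615  0.1681] w [0.021 0.268 0.07 ] z dir [ 0.58 -0.27 -0.76]
xyz(m) [-0.0589 -0.0644  0.2467] w [0.021 0.268 0.07 ] z dir [ 0.58 -0.27 -0.76]
xyz(m) [-0.0317 -0.063   0.2592] w [0.021 0.268 0.07 ] z dir [ 0.58 -0.27 -0.76]
```

View pics/w1o.png

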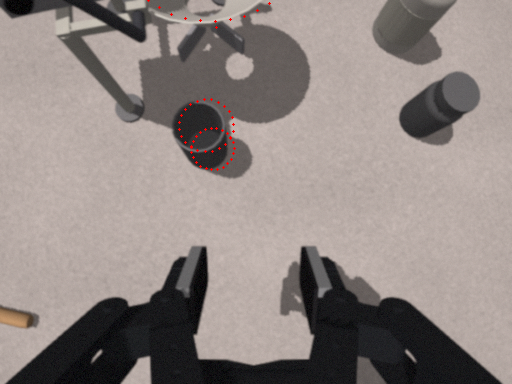

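The wrist view shows the jar at (204,136), about 6 px off my prediction. The arm is near its j6 and j7 limits, so I'll identify the kinematics to plan a good wrist configuration.

```bash
cat > kin.py <<'E'
from h import *
import itertools
from scipy.optimize import least_squares
Q=np.array([[1.27780625,0.69002552,-0.19451839,1.56639957,0.15730291,0.90250993,-0.21511077],
[0.31176089,0.31512061,-0.11433618,1.93527678,0.04563134,0.89279332,-1.59971565],
[-0.86735079,0.34955302,0.72763194,2.43195271,0.45653653,0.12006767,-2.60861127]])
P=np.array([[200.69585942,-591.93699617,231.3331242],[419.84906155,-144.91127774,332.0752935],[425.0203956,-4.68672993,277.17236669]])
RV=[[-3.098,-0.511,0.0007],[3.125,-.319,.001],[2.887,-.56,.621]]
def fk(q,sg,L):
    d,L1,L2,Lt,e,e2,off,y0=L
    b=R.from_euler("z",sg[0]*q[0]+y0); s=b*R.from_euler("y",sg[1]*q[1])*R.from_euler("z",sg[2]*q[2])
    p=np.array([0,0,d])+s.apply([e,0,L1]); f=s*R.from_euler("y",sg[3]*q[3])
    p=p+f.apply([e2,0,0]); f=f*R.from_euler("z",sg[4]*q[4]); p=p+f.apply([0,0,L2])
    w=f*R.from_euler("y",sg[5]*q[5]); w=w*R.from_euler("z",sg[6]*q[6]+off); return p+w.apply([0,0,Lt]),w
if __name__=="__main__":
    best=[]
    for sg in itertools.product([1,-1],[1],[1,-1],[1],[1,-1],[1],[1,-1]):
      for off in(0,1.57,3.14,-1.57):
        def res(L):
            r=[]
            for q,p,v in zip(Q,P,RV):
                a,w=fk(q,sg,L); r+=[*(a-p)/10,*((w.inv()*R.from_rotvec(v)).as_rotvec()*30)]
            return np.r_[r,(L[4]/300),(L[5]/300)]
        f=least_squares(res,[340,500,400,300,0,0,off,0]); best.append((f.cost,sg,f.x))
    best.sort(key=lambda b:b[0])
    for b in best[:4]: print(round(b[0],4),b[1],np.round(b[2],3))
E
python3 kin.py
```

```text
1.1748 (-1, 1, -1, 1, -1, 1, -1) [ 3.77070e+02  5.66761e+02  3.35891e+02  3.69625e+02  8.29700e+00
  3.18000e-01  1.49300e+00 -8.00000e-02]
1.1748 (-1, 1, -1, 1, -1, 1, -1) [ 3.77070e+02  5.66761e+02  3.35891e+02  3.69625e+02  8.29700e+00
  3.19000e-01  1.49300e+00 -8.00000e-02]
1.1748 (-1, 1, -1, 1, -1, 1, -1) [ 3.77070e+02  5.66761e+02  3.35891e+02  3.69625e+02  8.29700e+00
  3.18000e-01  1.49300e+00 -8.00000e-02]
1.1748 (-1, 1, -1, 1, -1, 1, -1) [ 3.77070e+02  5.66761e+02  3.35891e+02  3.69625e+02  8.29700e+00
  3.18000e-01  1.49300e+00 -8.00000e-02]
```

```bash
cat > kin2.py <<'E'
from kin import *
SG=(-1,1,-1,1,-1,1,-1)
def fk2(q,L):
    d,L1,L2,Lt,e,e2,off,y1,y2,y3=L; sg=SG; q=np.array(q)*sg
    b=R.from_euler("z",q[0]); p=np.array([0,0,d])+b.apply([0,y1,0]); s=b*R.from_euler("yz",[0,0]) *R.from_euler("y",q[1])*R.from_euler("z",q[2])
    p=p+s.apply([e,y2,L1]); f=s*R.from_euler("y",q[3])*R.from_euler("z",q[4])
    p=p+f.apply([e2,y3,L2]); w=f*R.from_euler("y",q[5])*R.from_euler("z",q[6]+off); return p+w.apply([0,0,Lt]),w
def res(L):
    r=[]
    for q,p,v in zip(Q,P,RV):
        a,w=fk2(q,L); r+=[*(a-p)/3,*((w.inv()*R.from_rotvec(v)).as_rotvec()*100)]
    return np.r_[r,L[[4,5,7,8,9]]/100]
if __name__=="__main__":
    f=least_squares(res,[340,500,400,300,0,0,1.57,0,0,0]); print(f.cost,np.round(f.x,2)); print(np.round(f.fun.reshape(-1)[:18].reshape(3,6)/np.r_[[1/3]*3,[100]*3],3))
E
python3 kin2.py
```

```text
0.04551713583407824 [346.65 563.78 348.86 329.66  -1.53   2.81   1.57 -20.56 -19.99  -5.48]
[[-0.029 -0.009  0.052 -0.    -0.    -0.   ]
 [ 0.027  0.031 -0.088 -0.    -0.     0.   ]
 [ 0.001  0.017  0.036 -0.     0.    -0.   ]]
```

```bash
cat > ik.py <<'E'
from kin2 import *
from go import tool
L=least_squares(res,[340,500,400,300,0,0,1.57,0,0,0]).x
LO=np.array([-3.01,-.46,-1.47,.13,-1,.04,-2.66]);HI=np.array([3.01,2.08,1.51,2.56,4.14,2.09,2.66])
def ik(p,Rt,seeds,n=1):
    out=[]
    for s in seeds:
        def f(q):
            a,w=fk2(q,L); return np.r_[(a-p)/5,(w.inv()*Rt).as_rotvec()*50,.05*(q-(LO+HI)/2)/(HI-LO), .3*np.maximum(0,LO+.15-q),.3*np.maximum(0,q-HI+.15)]
        r=least_squares(f,np.clip(s,LO+.01,HI-.01),bounds=(LO,HI))
        if np.abs(r.fun[:6]).max()<.5: out.append((min((r.x-LO).min(),(HI-r.x).min()),r.x))
    out.sort(key=lambda t:-t[0]); return out[:n]
if __name__=="__main__":
    rng=np.random.default_rng(0); seeds=[rng.uniform(LO,HI) for _ in range(25)]
    jar=np.array([558.3,-6.8,0]);st=np.array([684.5,-65.6,0])
    for hd in(-.436,-.229,0.):
      h=np.array([np.cos(hd),np.sin(hd),0])
      for lean in(.52,.7):
        for roll in(0,np.pi):
          for nm,c,b in(("start",jar,70),("end",st,30)):
            o=ik(c-b*h+[0,0,25],tool(hd,lean,roll),seeds)
            print(hd,lean,round(roll,1),nm,[(round(m,2),np.round(q,2)) for m,q in o])
E
python3 ik.py
```

```text
-0.436 0.52 0 start [(np.float64(0.08), array([-0.09,  1.07, -0.47,  2.48,  2.28,  1.06,  1.6 ]))]
-0.436 0.52 0 end [(np.float64(0.48), array([-0.01,  0.99, -0.16,  2.06,  2.33,  0.52,  1.9 ]))]
-0.436 0.52 3.1 start [(np.float64(0.08), array([ 0.03,  1.12, -0.68,  2.48,  2.16,  1.19, -1.39]))]
-0.436 0.52 3.1 end [(np.float64(0.52), array([ 0.23,  1.05, -0.57,  2.04,  2.09,  0.79, -0.87]))]
-0.436 0.7 0 start [(np.float64(0.0), array([ 0.05,  1.36, -0.94,  2.56,  2.1 ,  1.75,  1.7 ]))]
-0.436 0.7 0 end [(np.float64(0.39), array([-0.15,  1.06, -0.02,  2.17,  2.59,  0.78,  1.52]))]
-0.436 0.7 3.1 start [(np.float64(0.0), array([ 0.05,  1.36, -0.94,  2.56,  2.1 ,  1.75, -1.44]))]
-0.436 0.7 3.1 end [(np.float64(0.4), array([ 0.11,  1.09, -0.44,  2.16,  2.36,  0.99, -1.22]))]
-0.229 0.52 0 start [(np.float64(0.01), array([ 0.12,  1.14, -0.65,  2.55,  2.38,  1.21,  1.87]))]
-0.229 0.52 0 end [(np.float64(0.42), array([-0.03,  0.99, -0.  ,  2.09,  2.85,  0.46,  1.61]))]
-0.229 0.52 3.1 start [(np.float64(0.02), array([ 0.22,  1.2 , -0.85,  2.54,  2.27,  1.33, -1.13]))]
-0.229 0.52 3.1 en
[... 230 characters left out ...]
0.7 3.1 end [(np.float64(0.35), array([ 0.24,  1.11, -0.48,  2.21,  2.57,  0.98, -1.1 ]))]
0.0 0.52 0 start [(np.float64(0.0), array([ 0.55,  1.47, -1.34,  2.56,  2.17,  1.6 ,  2.66]))]
0.0 0.52 0 end [(np.float64(0.44), array([-0.02,  0.99,  0.13,  2.09,  3.41,  0.48,  1.32]))]
0.0 0.52 3.1 start [(np.float64(0.0), array([ 0.58,  1.56, -1.47,  2.56,  2.12,  1.71, -0.4 ]))]
0.0 0.52 3.1 end [(np.float64(0.48), array([ 0.47,  1.09, -0.7 ,  2.08,  2.33,  0.67, -0.47]))]
0.0 0.7 0 start []
0.0 0.7 0 end [(np.float64(0.34), array([-0.01,  1.07,  0.12,  2.22,  3.3 ,  0.86,  1.44]))]
0.0 0.7 3.1 start []
0.0 0.7 3.1 end [(np.float64(0.35), array([ 0.41,  1.13, -0.56,  2.21,  2.77,  0.89, -0.89]))]
```

```bash
cat > plan.py <<'E'
from ik import *
jar=np.array([558.3,-6.8,0]);st=np.array([684.5,-65.6,0]);hd=-.436;h=np.array([np.cos(hd),np.sin(hd),0])
pi=np.pi
qE=np.array([.15,1.07,-.5,2.1,2.2,.9,-1.05])
print(bot.read_state()["joint_pos"])
for nm,p,Rt in [("E",st-30*h+[0,0,25],tool(hd,.6,pi)),("mid",(st+jar)/2-30*h+[0,0,25],tool(hd,.45,pi)),("C",jar-50*h+[0,0,25],tool(hd,.3,pi)),("B",jar-70*h+[0,0,140],tool(hd,.3,pi)),("B0",jar-70*h+[0,0,140],tool(hd,.0,pi))]:
    o=ik(p,Rt,[qE]); 
    if o: qE=o[0][1]; print(nm,np.round(p),np.round(qE,2))
    else: print(nm,"none")
for p,hh in (([450,-100,330],-.3),([480,-50,300],-.436)):
  for roll in(0,pi):
    print("A",roll,[np.round(q,2) for m,q in ik(p,tool(hh,0,roll),[np.array([.1,.35,0,1.9,.1,.9,1.5 if roll else -1.6])])])
E
python3 plan.py
```

```text
[-0.86299532  0.34862853  0.71791522  2.42887616  0.45620267  0.12547765
 -2.6052658 ]
E [657. -53.  25.] [ 0.18  1.07 -0.51  2.1   2.22  0.88 -1.04]
mid [594. -24.  25.] [ 0.19  1.03 -0.59  2.17  2.07  0.81 -0.97]
C [513.  14.  25.] [ 0.17  1.01 -0.66  2.28  1.95  0.77 -0.98]
B [495.  23. 140.] [ 0.17  0.73 -0.7   2.28  1.56  0.65 -0.68]
B0 [495.  23. 140.] [ 0.29  0.76 -0.71  2.03  0.82  0.66  0.17]
A 0 [array([ 0.08,  0.34,  0.05,  1.9 , -0.02,  0.9 , -1.73])]
A 3.141592653589793 [array([ 0.42,  0.36, -0.43,  1.89,  0.19,  0.93,  1.18])]
A 0 [array([-0.04,  0.41,  0.07,  1.9 , -0.04,  0.84, -1.95])]
A 3.141592653589793 [array([ 0.33,  0.44, -0.48,  1.88,  0.26,  0.88,  0.86])]
```

Run:
```python
from go import *
delta([480,-100,320],tool(-.3,0,0)); delta([480,-100,320],tool(-.3,0,1.6));delta([480,-100,320],tool(-.3,0,-1.6))
```

```text
xyz(m) [0.0957 0.0711 0.0008] w [ 0.073 -0.428 -0.075] z dir [-0. -0. -1.]
xyz(m) [0.0957 0.0711 0.0008] w [-0.282 -0.387  1.497] z dir [-0. -0. -1.]
xyz(m) [0.0957 0.0711 0.0008] w [ 0.403 -0.276 -1.648] z dir [-0. -0. -1.]
```

Call:
apply_moves:
  rows:
    - {"grip":0.045,"x":0.05,"y":0.035,"z":0,"wx":0.04,"wy":-0.2,"wz":-0.04}
    - {"grip":0.045,"x":0.05,"y":0.035,"z":0,"wx":0.04,"wy":-0.2,"wz":-0.04}
    - {"grip":0.045,"x":0.096,"y":0.071,"z":0,"wx":0.073,"wy":-0.428,"wz":-0.075}
    - {"grip":0.045,"x":0.096,"y":0.071,"z":0,"wx":0.073,"wy":-0.428,"wz":-0.075}
    - {"grip":0.045,"x":0.096,"y":0.071,"z":0,"wx":0.073,"wy":-0.428,"wz":-0.075}
    - {"grip":0.045,"x":0.096,"y":0.071,"z":0,"wx":0.25,"wy":-0.38,"wz":-0.8}
    - {"grip":0.045,"x":0.096,"y":0.071,"z":0,"wx":0.25,"wy":-0.38,"wz":-0.8}
    - {"grip":0.045,"x":0.096,"y":0.071,"z":0,"wx":0.403,"wy":-0.276,"wz":-1.648}
    - {"grip":0.045,"x":0.096,"y":0.071,"z":0,"wx":0.403,"wy":-0.276,"wz":-1.648}
    - {"grip":0.045,"x":0.096,"y":0.071,"z":0,"wx":0.403,"wy":-0.276,"wz":-1.648}
    - {"grip":0.045,"x":0.096,"y":0.071,"z":0,"wx":0.403,"wy":-0.276,"wz":-1.648}
    - {"grip":0.045,"x":0.096,"y":0.071,"z":0,"wx":0.403,"wy":-0.276,"wz":-1.648}

```text
clock: 4.23
eef_pos: [478.8, -104.3, 322.6]
tool_rot: [3.005, 0.759, 0.126]
force: [0.9, -0.4, -0.4]
opening: 45.4
finger_force: 0.0
```

Run:
```python
from go import *
s=bot.read_state();print(s["eef_pos"],np.round(s["joint_pos"],2),np.round(R.from_rotvec(s["tool_rot"]).as_matrix(),2))
delta([480,-100,320],tool(-.3,0,-2.2)); delta([480,-60,280],tool(-.4,0,-3.14))
```

```text
[ 478.80757507 -104.3032357   322.57557083] [ 0.26  0.35 -0.2   1.91  0.12  0.8  -1.08] [[ 0.88  0.47  0.09]
 [ 0.48 -0.88 -0.02]
 [ 0.07  0.06 -1.  ]]
xyz(m) [ 0.0029 -0.0034  0.0026] w [ 0.097 -0.016 -1.404] z dir [-0. -0. -1.]
xyz(m) [ 0.0192 -0.0409  0.0417] w [ 0.109  0.028 -2.243] z dir [-0. -0. -1.]
```

Call:
apply_moves:
  rows:
    - {"grip":0.045,"x":0,"y":0,"z":0,"wx":0.1,"wy":0,"wz":-1.4}
    - {"grip":0.045,"x":0,"y":0,"z":0,"wx":0.1,"wy":0,"wz":-1.4}
    - {"grip":0.045,"x":0,"y":0,"z":0,"wx":0.1,"wy":0,"wz":-1.4}
    - {"grip":0.045,"x":0,"y":0,"z":0,"wx":0.1,"wy":0,"wz":-1.4}
    - {"grip":0.045,"x":0,"y":0,"z":0,"wx":0.1,"wy":0,"wz":-1.4}
    - {"grip":0.045,"x":0,"y":0,"z":0,"wx":0.1,"wy":0,"wz":-1.4}
    - {"grip":0.045,"x":0.02,"y":-0.04,"z":0.04,"wx":0.11,"wy":0.03,"wz":-2.24}
    - {"grip":0.045,"x":0.02,"y":-0.04,"z":0.04,"wx":0.11,"wy":0.03,"wz":-2.24}
    - {"grip":0.045,"x":0.02,"y":-0.04,"z":0.04,"wx":0.11,"wy":0.03,"wz":-2.24}
    - {"grip":0.045,"x":0.02,"y":-0.04,"z":0.04,"wx":0.11,"wy":0.03,"wz":-2.24}
    - {"grip":0.045,"x":0.02,"y":-0.04,"z":0.04,"wx":0.11,"wy":0.03,"wz":-2.24}
    - {"grip":0.045,"x":0.02,"y":-0.04,"z":0.04,"wx":0.11,"wy":0.03,"wz":-2.24}

```text
clock: 5.23
eef_pos: [481.5, -60.4, 281.8]
tool_rot: [1.7, 2.631, 0.041]
force: [-0.4, 0.1, -0.1]
opening: 44.9
finger_force: 0.0
```

Run:
```python
from go import *
s=bot.read_state();print(s["eef_pos"],np.round(s["joint_pos"],2),np.round(R.from_rotvec(s["tool_rot"]).as_matrix(),2))
delta([495,23,200],tool(-.436,0,np.pi)); delta([495,23,140],tool(-.436,.3,np.pi))
```

```text
[481.52008403 -60.35125156 281.75291809] [ 0.45  0.48 -0.62  1.91  0.35  0.84  0.08] [[-0.41  0.91  0.02]
 [ 0.91  0.41  0.02]
 [ 0.01  0.03 -1.  ]]
xyz(m) [0.0699 0.0443 0.0835] w [ 0.028  0.003 -0.711] z dir [-0. -0. -1.]
xyz(m) [0.0695 0.0427 0.1434] w [-0.079 -0.284 -0.71 ] z dir [ 0.27 -0.12 -0.96]
```

Call:
apply_moves:
  rows:
    - {"grip":0.045,"x":0.07,"y":0.044,"z":0.04,"wx":0.03,"wy":0,"wz":-0.71}
    - {"grip":0.045,"x":0.07,"y":0.044,"z":0.04,"wx":0.03,"wy":0,"wz":-0.71}
    - {"grip":0.045,"x":0.07,"y":0.044,"z":0.08,"wx":0.03,"wy":0,"wz":-0.71}
    - {"grip":0.045,"x":0.07,"y":0.044,"z":0.08,"wx":0.03,"wy":0,"wz":-0.71}
    - {"grip":0.045,"x":0.07,"y":0.044,"z":0.08,"wx":0.03,"wy":0,"wz":-0.71}
    - {"grip":0.045,"x":0.07,"y":0.043,"z":0.1,"wx":-0.01,"wy":-0.1,"wz":-0.71}
    - {"grip":0.045,"x":0.07,"y":0.043,"z":0.11,"wx":-0.05,"wy":-0.2,"wz":-0.71}
    - {"grip":0.045,"x":0.07,"y":0.043,"z":0.12,"wx":-0.08,"wy":-0.28,"wz":-0.71}
    - {"grip":0.045,"x":0.07,"y":0.043,"z":0.13,"wx":-0.08,"wy":-0.28,"wz":-0.71}
    - {"grip":0.045,"x":0.07,"y":0.043,"z":0.14,"wx":-0.08,"wy":-0.28,"wz":-0.71}
    - {"grip":0.045,"x":0.07,"y":0.043,"z":0.14,"wx":-0.08,"wy":-0.28,"wz":-0.71}

```text
clock: 6.15
eef_pos: [495.9, 24.6, 143.0]
tool_rot: [0.623, 2.78, -0.087]
force: [0.3, -0.2, -0.9]
opening: 45.6
finger_force: 0.0
```

Run:
```python
from go import *
s=bot.read_state();print(s["eef_pos"],np.round(s["joint_pos"],2),np.round(R.from_rotvec(s["tool_rot"]).as_matrix(),2))
jar=np.array([558.3,-6.8,0])
im=bot.grab_frame("wrist"); C=cam("wrist")
for q in bot.cut_out("wrist","jar")[:2]:
    ys,xs=np.nonzero(q["region"]); print(q["conf"],q["position"],xs.min(),xs.max(),ys.min(),ys.max())
P=[jar+[29*np.cos(a),29*np.sin(a),100] for a in np.linspace(0,6.28,24)]+[jar+[29*np.cos(a),29*np.sin(a),0] for a in np.linspace(0,6.28,24)]
for p in proj(C,P):
    if abs(p).max()<2000: cv2.circle(im,tuple(int(v) for v in p),1,(0,0,255),-1)
cv2.imwrite("pics/w2o.png",im)
h=np.array([np.cos(-.436),np.sin(-.436),0])
delta(jar-50*h+[0,0,25],tool(-.436,.3,np.pi))
```

```text
[495.88483219  24.62966996 143.00433289] [-0.12  0.64 -0.24  2.28  1.58  0.34 -0.7 ] [[-0.86  0.43  0.27]
 [ 0.41  0.9  -0.12]
 [-0.29  0.   -0.96]]
0.92 [250.0, 248.6] 212 289 180 308
xyz(m) [ 0.0141 -0.002   0.1182] w [ 0.002 -0.005 -0.004] z dir [ 0.27 -0.12 -0.96]
```

View pics/w2o.png

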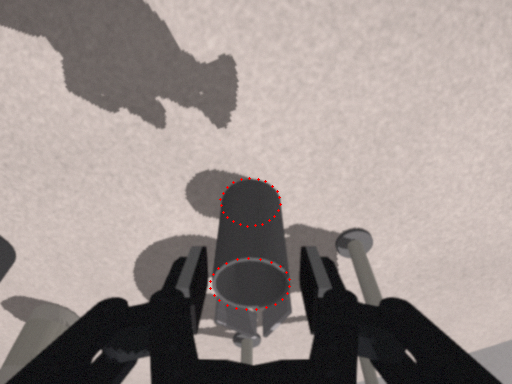

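The predicted rim and base circles sit on the jar at (250,283) and (250,203), and the V stop shows just behind it. I'll go down behind it now.

Call:
apply_moves:
  rows:
    - {"grip":0.045,"x":0.005,"y":-0.002,"z":0.04,"wx":0,"wy":0,"wz":0}
    - {"grip":0.045,"x":0.01,"y":-0.002,"z":0.08,"wx":0,"wy":0,"wz":0}
    - {"grip":0.045,"x":0.014,"y":-0.002,"z":0.1,"wx":0,"wy":0,"wz":0}
    - {"grip":0.045,"x":0.014,"y":-0.002,"z":0.118,"wx":0,"wy":0,"wz":0}
    - {"grip":0.045,"x":0.014,"y":-0.002,"z":0.118,"wx":0,"wy":0,"wz":0}

```text
clock: 6.67
eef_pos: [514.1, 12.8, 22.6]
tool_rot: [0.629, 2.784, -0.091]
force: [-0.1, -0.1, -0.4]
opening: 45.0
finger_force: 0.0
```

Run:
```python
from go import *
s=bot.read_state();print(s["eef_pos"],np.round(s["joint_pos"],2),s["force"],s["opening"])
st=np.array([684.5,-65.6,0]);jar=np.array([558.3,-6.8,0]);h=np.array([np.cos(-.436),np.sin(-.436),0])
for t,l in((0,.3),(.2,.36),(.4,.42),(.6,.48),(.75,.54),(.85,.6)): delta(jar+(st-jar)*t-32*h+[0,0,25],tool(-.436,l,np.pi))
```

```text
[514.05837728  12.76698065  22.57073953] [ 0.01  0.94 -0.39  2.27  2.07  0.56 -1.14] [-0.07710807 -0.06797619 -0.36266563] 44.952537306693934
xyz(m) [-0.0164  0.0011  0.0024] w [-0.001 -0.007 -0.008] z dir [ 0.27 -0.12 -0.96]
xyz(m) [-0.043   0.0013  0.0104] w [-0.001 -0.067 -0.008] z dir [ 0.32 -0.15 -0.94]
xyz(m) [-0.0697  0.0016  0.0185] w [-0.001 -0.127 -0.008] z dir [ 0.37 -0.17 -0.91]
xyz(m) [-0.0963  0.0018  0.0265] w [-0.002 -0.187 -0.008] z dir [ 0.42 -0.2  -0.89]
xyz(m) [-0.1163  0.002   0.0326] w [-0.002 -0.247 -0.008] z dir [ 0.47 -0.22 -0.86]
xyz(m) [-0.1297  0.0021  0.0366] w [-0.002 -0.307 -0.008] z dir [ 0.51 -0.24 -0.83]
```

Call:
apply_moves:
  rows:
    - {"grip":0.045,"x":-0.01,"y":0.001,"z":0.002,"wx":0,"wy":-0.01,"wz":-0.004}
    - {"grip":0.045,"x":-0.017,"y":0.001,"z":0.003,"wx":0,"wy":-0.02,"wz":-0.008}
    - {"grip":0.045,"x":-0.025,"y":0.001,"z":0.005,"wx":0,"wy":-0.03,"wz":-0.008}
    - {"grip":0.045,"x":-0.033,"y":0.001,"z":0.007,"wx":0,"wy":-0.05,"wz":-0.008}
    - {"grip":0.045,"x":-0.041,"y":0.001,"z":0.01,"wx":0,"wy":-0.065,"wz":-0.008}
    - {"grip":0.045,"x":-0.05,"y":0.0015,"z":0.0125,"wx":0,"wy":-0.085,"wz":-0.008}
    - {"grip":0.045,"x":-0.06,"y":0.0015,"z":0.0155,"wx":0,"wy":-0.105,"wz":-0.008}
    - {"grip":0.045,"x":-0.07,"y":0.0015,"z":0.0185,"wx":0,"wy":-0.127,"wz":-0.008}
    - {"grip":0.045,"x":-0.08,"y":0.0015,"z":0.0215,"wx":0,"wy":-0.15,"wz":-0.008}
    - {"grip":0.045,"x":-0.09,"y":0.002,"z":0.0245,"wx":0,"wy":-0.175,"wz":-0.008}
    - {"grip":0.045,"x":-0.1,"y":0.002,"z":0.0275,"wx":0,"wy":-0.2,"wz":-0.008}
    - {"grip":0.045,"x":-0.1,"y":0.002,"z":0.0275,"wx":0,"wy":-0.2,"wz":-0.008}

```text
clock: 7.67
eef_pos: [609.7, -26.9, 27.2]
tool_rot: [0.566, 2.591, -0.145]
force: [-0.5, -0.2, -0.1]
opening: 44.9
finger_force: 0.1
```

Run:
```python
from go import *
s=bot.read_state();print(s["eef_pos"],np.round(s["joint_pos"],2),s["force"],s["opening"])
im=bot.grab_frame("wrist"); C=cam("wrist");cv2.imwrite("pics/w3.png",im)
for q in bot.cut_out("wrist","jar")[:1]:
    ys,xs=np.nonzero(q["region"]); print(q["conf"],q["position"],xs.min(),xs.max(),ys.min(),ys.max())
im=bot.grab_frame("top");cv2.imwrite("pics/t3.png",im)
for q in bot.cut_out("top","jar")[:2]: print(q["conf"],q["position"],onz(cam("top"),q["position"],80))
st=np.array([684.5,-65.6,0]);jar=np.array([558.3,-6.8,0]);h=np.array([np.cos(-.436),np.sin(-.436),0])
for t,l in((.85,.55),(1,.6),(1.05,.6)): delta(jar+(st-jar)*t-32*h+[0,0,25],tool(-.436,l,np.pi))
```

```text
[609.69309779 -26.86230765  27.19024234] [ 0.04  0.99 -0.36  2.16  2.2   0.69 -1.15] [-0.54021146 -0.16352106 -0.11720447] 44.88980411524926
0.87 [253.9, 295.1] 195 312 214 364
0.47 [264.4, 187.3] [618.76430237 -27.14049123  80.        ]
xyz(m) [-0.0281 -0.0037  0.0179] w [ 0.002 -0.056  0.006] z dir [ 0.47 -0.22 -0.85]
xyz(m) [-0.0465 -0.0039  0.0278] w [ 0.002 -0.106  0.006] z dir [ 0.51 -0.24 -0.83]
xyz(m) [-0.0526 -0.0039  0.0311] w [ 0.002 -0.106  0.006] z dir [ 0.51 -0.24 -0.83]
```

View pics/w3.png

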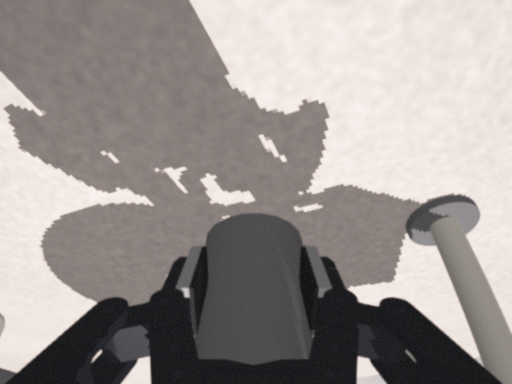

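The jar sits between the fingers (base edge at 254,214), upright. I'll continue to the stop.

Call:
apply_moves:
  rows:
    - {"grip":0.045,"x":-0.007,"y":-0.001,"z":0.004,"wx":0,"wy":-0.015,"wz":0.003}
    - {"grip":0.045,"x":-0.014,"y":-0.002,"z":0.008,"wx":0,"wy":-0.03,"wz":0.006}
    - {"grip":0.045,"x":-0.021,"y":-0.003,"z":0.013,"wx":0,"wy":-0.045,"wz":0.006}
    - {"grip":0.045,"x":-0.028,"y":-0.004,"z":0.018,"wx":0,"wy":-0.06,"wz":0.006}
    - {"grip":0.045,"x":-0.033,"y":-0.004,"z":0.0205,"wx":0,"wy":-0.075,"wz":0.006}
    - {"grip":0.045,"x":-0.037,"y":-0.004,"z":0.0225,"wx":0,"wy":-0.09,"wz":0.006}
    - {"grip":0.045,"x":-0.04,"y":-0.004,"z":0.0245,"wx":0,"wy":-0.1,"wz":0.006}
    - {"grip":0.045,"x":-0.042,"y":-0.004,"z":0.0255,"wx":0,"wy":-0.105,"wz":0.006}

```text
clock: 8.53
eef_pos: [650.6, -50.0, 24.7]
tool_rot: [0.55, 2.491, -0.168]
force: [-2.5, 0.9, 2.0]
opening: 45.2
finger_force: 2.3
```

Run:
```python
from go import *
s=bot.read_state();print(s["eef_pos"],np.round(s["joint_pos"],2),s["force"],s["opening"])
h=np.array([np.cos(-.436),np.sin(-.436),0]);print("push",s["force"]@h, "along",(np.array([684.5,-65.6,0])-s["eef_pos"])@h)
print(np.round(R.from_rotvec(s["tool_rot"]).inv().apply(h),3))
im=bot.grab_frame("wrist"); C=cam("wrist");cv2.imwrite("pics/w4.png",im)
for q in bot.cut_out("wrist","jar")[:1]:
    ys,xs=np.nonzero(q["region"]); i=ys.argmin(); print(q["conf"],xs.min(),xs.max(),ys.min(), "near base pt",onz(C,(xs[ys==ys.min()].mean(),ys.min()),0))
```

```text
[650.63870795 -49.97817514  24.67973083] [ 0.07  1.03 -0.36  2.12  2.28  0.78 -1.18] [-2.49731872  0.94887274  2.0467108 ] 45.22439662810152
push -2.664415156195276 along 37.29086965686502
[-0.826 -0.002  0.564]
0.89 195 311 213 near base pt [645.09075868 -51.25665234   0.        ]
```

Call:
apply_moves:
  rows:
    - {"grip":0.045,"x":-0.003,"y":0,"z":0.002,"wx":0,"wy":0,"wz":0}
    - {"grip":0.045,"x":-0.005,"y":0,"z":0.0034,"wx":0,"wy":0,"wz":0}
    - {"grip":0.045,"x":-0.005,"y":0,"z":0.0034,"wx":0,"wy":0,"wz":0}

```text
clock: 8.88
eef_pos: [657.2, -52.8, 25.3]
tool_rot: [0.551, 2.489, -0.167]
force: [-0.0, -0.0, -0.7]
opening: 44.9
finger_force: 1.3
```

Call:
apply_moves:
  rows:
    - {"grip":0.045,"x":-0.003,"y":0,"z":0.002,"wx":0,"wy":0,"wz":0}
    - {"grip":0.045,"x":-0.004,"y":0,"z":0.0028,"wx":0,"wy":0,"wz":0}
    - {"grip":0.045,"x":-0.004,"y":0,"z":0.0028,"wx":0,"wy":0,"wz":0}

```text
clock: 9.13
eef_pos: [661.3, -54.8, 25.1]
tool_rot: [0.551, 2.49, -0.167]
force: [-0.2, -0.2, -0.2]
opening: 45.2
finger_force: 1.1
```

Call:
apply_moves:
  rows:
    - {"grip":0.045,"x":-0.003,"y":0,"z":0.002,"wx":0,"wy":0,"wz":0}
    - {"grip":0.045,"x":-0.004,"y":0,"z":0.0028,"wx":0,"wy":0,"wz":0}
    - {"grip":0.045,"x":-0.004,"y":0,"z":0.0028,"wx":0,"wy":0,"wz":0}

```text
clock: 9.38
eef_pos: [665.1, -56.2, 24.8]
tool_rot: [0.55, 2.491, -0.166]
force: [-1.4, 1.2, 1.2]
opening: 45.1
finger_force: 1.7
```

Call:
apply_moves:
  rows:
    - {"grip":0.045,"x":-0.002,"y":0,"z":0.0014,"wx":0,"wy":0,"wz":0}
    - {"grip":0.045,"x":-0.003,"y":0,"z":0.002,"wx":0,"wy":0,"wz":0}
    - {"grip":0.045,"x":-0.003,"y":0,"z":0.002,"wx":0,"wy":0,"wz":0}

```text
clock: 9.63
eef_pos: [665.8, -56.5, 24.3]
tool_rot: [0.549, 2.496, -0.165]
force: [-8.6, 3.5, 6.2]
opening: 45.0
finger_force: 5.9
```

Run:
```python
from go import *
s=bot.read_state();print(s["eef_pos"],s["force"],s["opening"])
for n in("wrist","top","scene"):
    im=bot.grab_frame(n);cv2.imwrite(f"pics/{n}5.png",im);C=cam(n)
    for q in bot.cut_out(n,"jar")[:1]:
        ys,xs=np.nonzero(q["region"]); print(n,q["conf"],q["position"],xs.min(),xs.max(),ys.min(), onz(C,(xs[ys==ys.min()].mean(),ys.min()),0))
```

```text
[665.81913232 -56.49275232  24.2560371 ] [-8.63157237  3.53205253  6.19325424] 44.97899674005226
wrist 0.81 [253.3, 294.3] 194 312 212 [658.60529248 -56.44168914   0.        ]
top 0.43 [277.0, 164.9] 271 283 160 [ 7.28380149e+02 -7.06844006e+01 -2.27373675e-13]
scene 0.79 [271.7, 267.5] 261 284 249 [646.55035079  15.42752017   0.        ]
```

The stop is felt (9 N, motion stopped). I'll retreat and check the jar.

Call:
apply_moves:
  rows:
    - {"grip":0.045,"x":0.01,"y":0,"z":-0.007,"wx":0,"wy":0,"wz":0}
    - {"grip":0.045,"x":0.03,"y":0,"z":-0.02,"wx":0,"wy":0,"wz":0}
    - {"grip":0.045,"x":0.05,"y":0,"z":-0.04,"wx":0,"wy":0,"wz":0}
    - {"grip":0.045,"x":0.07,"y":0,"z":-0.06,"wx":0,"wy":0,"wz":0}
    - {"grip":0.045,"x":0.085,"y":0,"z":-0.08,"wx":0,"wy":0,"wz":0}
    - {"grip":0.045,"x":0.085,"y":0,"z":-0.08,"wx":0,"wy":0,"wz":0}

```text
clock: 10.43
eef_pos: [560.5, -6.8, 43.3]
tool_rot: [0.544, 2.496, -0.164]
force: [-0.2, 0.5, -0.2]
opening: 45.2
finger_force: 0.0
```

Run:
```python
from go import *
s=bot.read_state();print(s["eef_pos"],s["force"],np.round(s["joint_pos"],2))
im=bot.grab_frame("wrist");C=cam("wrist")
for q in bot.cut_out("wrist","jar")[:1]:
    ys,xs=np.nonzero(q["region"]); print(q["conf"],q["position"],xs.min(),xs.max(),ys.min(), onz(C,(xs[ys==ys.min()].mean(),ys.min()),0))
jar=np.array([684.5,-65.6,0])
P=[jar+[29*np.cos(a),29*np.sin(a),100] for a in np.linspace(0,6.28,24)]+[jar+[29*np.cos(a),29*np.sin(a),0] for a in np.linspace(0,6.28,24)]
c,sn=np.cos(-.229),np.sin(-.229);M=np.array([[c,-sn,0],[sn,c,0],[0,0,1]])
P+=[M@np.array([46*t-3*(1-t),k*43*(1-t),36])+jar for k in(-1,1) for t in np.linspace(0,1,10)]
P+=[M@np.array([-60,125,0])+jar]
for p in proj(C,P):
    if abs(p).max()<2000: cv2.circle(im,tuple(int(v) for v in p),1,(0,0,255),-1)
cv2.imwrite("pics/w6o.png",im)
```

```text
[560.50032063  -6.84923083  43.27161185] [-0.17141473  0.45757982 -0.15948747] [-0.02  1.02 -0.45  2.36  2.27  1.   -1.38]
0.7 [252.2, 319.0] 216 286 271 [664.40029443 -50.425455     0.        ]
```

View pics/w6o.png

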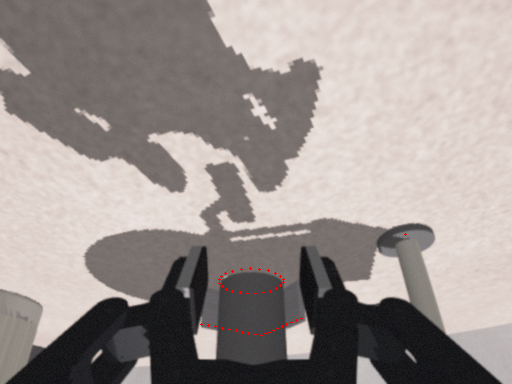

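The jar lines up with the predicted home circle (base edge at 252,271; the station leg shows the same small offset), so it is home and upright. Next is the lever.

```bash
cat > st.py <<'E'
from ik import *
from go import delta
O=np.array([685.5,-66.0,0]);YW=-.229
M=R.from_euler("z",YW)
w=lambda p:O+M.apply(p)
inv=lambda p:M.inv().apply(np.array(p)-O)
def bar(t,dy=26,dz=-14,x=-92): return w([x,58+100*np.sin(.5-t)+dy,196+100*np.cos(.5-t)+dz])
E
python3 - <<'E'
from st import *
s=bot.read_state();print("tcp station",inv(s["eef_pos"]),"bar",w([-85,105.9,283.8]))
q=s["joint_pos"]
for roll in(np.pi,0,np.pi/2,-np.pi/2):
  for t in(0,.65,1.3):
    o=ik(bar(t),tool(YW,0,roll),[np.array([-.3,.5,0,1.7,.2,.9,1.]),np.array([-.3,.5,0,1.7,.2,.9,-1.])]); print(round(roll,1),t,np.round(bar(t)),[(round(m,2),np.round(x,2)) for m,x in o])
delta(w([-150,60,200]),tool(YW,.3,np.pi)); delta(w([-150,120,350]),tool(YW,0,np.pi))
E
```

```text
tcp station [-130.85524877   27.88357627   43.33877674] bar [626.75871614  56.43068067 283.8       ]
3.1 0 [626.  83. 270.] [(np.float64(1.0), array([ 0.05,  0.69, -0.47,  1.5 ,  0.34,  1.04,  0.84]))]
3.1 0.65 [612.  22. 281.] [(np.float64(0.99), array([ 0.15,  0.65, -0.48,  1.54,  0.33,  1.03,  0.93]))]
3.1 1.3 [599. -33. 252.] [(np.float64(0.92), array([ 0.28,  0.67, -0.53,  1.62,  0.39,  0.96,  0.96]))]
0 0 [626.  83. 270.] [(np.float64(0.66), array([-0.21,  0.65,  0.01,  1.51, -0.  ,  0.98, -2.  ]))]
0 0.65 [612.  22. 281.] [(np.float64(0.75), array([-0.12,  0.61,  0.01,  1.55, -0.01,  0.97, -1.91]))]
0 1.3 [599. -33. 252.] [(np.float64(0.84), array([-0.02,  0.63,  0.  ,  1.63, -0.  ,  0.89, -1.82]))]
1.6 0 [626.  83. 270.] [(np.float64(0.37), array([ 0.14,  0.72, -0.66,  1.49,  0.48,  1.09,  2.29]))]
1.6 0.65 [612.  22. 281.] [(np.float64(0.28), array([ 0.26,  0.69, -0.68,  1.54,  0.47,  1.08,  2.38]))]
1.6 1.3 [599. -33. 252.] [(np.float64(0.26), array([ 0.38,  0.71, -0.73,  1.61,  0.54,  1.02,  2.4 ]))]
-1.6 0 [626.  83. 270.] [(np.float64(0.96), array([-0.07,  0.66, -0.25,  1.5 ,  0.18,  1.  , -0.59]))]
-1.6 0.65 [612.  22. 281.] [(np.float64(0.95), array([ 0.03,  0.62, -0.25,  1.55,  0.17,  0.99, -0.5 ]))]
-1.6 1.3 [599. -33. 252.] [(np.float64(0.87), array([ 0.14,  0.64, -0.28,  1.62,  0.21,  0.91, -0.45]))]
xyz(m) [-0.0676  0.0279 -0.1435] w [-0.087  0.3   -0.186] z dir [ 0.29 -0.07 -0.96]
xyz(m) [-0.1423  0.087  -0.274 ] w [-0.059  0.599 -0.199] z dir [-0. -0. -1.]
```

Call:
apply_moves:
  rows:
    - {"grip":0.0,"x":-0.02,"y":0.01,"z":-0.05,"wx":-0.02,"wy":0.08,"wz":-0.05}
    - {"grip":0.0,"x":-0.04,"y":0.02,"z":-0.1,"wx":-0.05,"wy":0.18,"wz":-0.12}
    - {"grip":0.0,"x":-0.068,"y":0.028,"z":-0.143,"wx":-0.087,"wy":0.3,"wz":-0.186}
    - {"grip":0.0,"x":-0.068,"y":0.028,"z":-0.143,"wx":-0.087,"wy":0.3,"wz":-0.186}
    - {"grip":0.0,"x":-0.09,"y":0.045,"z":-0.18,"wx":-0.08,"wy":0.4,"wz":-0.19}
    - {"grip":0.0,"x":-0.12,"y":0.065,"z":-0.23,"wx":-0.07,"wy":0.5,"wz":-0.195}
    - {"grip":0.0,"x":-0.142,"y":0.087,"z":-0.274,"wx":-0.059,"wy":0.599,"wz":-0.2}
    - {"grip":0.0,"x":-0.142,"y":0.087,"z":-0.274,"wx":-0.059,"wy":0.599,"wz":-0.2}
    - {"grip":0.0,"x":-0.142,"y":0.087,"z":-0.274,"wx":-0.059,"wy":0.599,"wz":-0.2}
    - {"grip":0.0,"x":-0.142,"y":0.087,"z":-0.274,"wx":-0.059,"wy":0.599,"wz":-0.2}

```text
clock: 11.37
eef_pos: [557.4, -4.1, 188.7]
tool_rot: [0.406, 2.949, -0.163]
force: [1.1, -0.8, -1.5]
opening: -0.2
finger_force: 0.0
```

Run:
```python
from st import *
s=bot.read_state();print("tcp station",inv(s["eef_pos"]),s["opening"],np.round(s["joint_pos"],2))
for n in("wrist","scene","top"):
    im=bot.grab_frame(n)
    for q in bot.cut_out(n,"lever_bar")[:1]: print(n,q["conf"],q["position"],q["region"].sum())
    cv2.imwrite(f"pics/{n}7.png",im)
im=cv2.imread("pics/wrist7.png");C=cam("wrist")
for p in proj(C,[w([x,105.9,283.8]) for x in(-113,-85,-57)]+[w([-85,105.9+9,283.8])]): print(p); cv2.circle(im,tuple(int(v) for v in p),2,(0,0,255),-1) if abs(p).max()<600 else 0
cv2.imwrite("pics/w7o.png",im)
delta(w([-92,150,330]),tool(YW,0,np.pi)); delta(bar(0,40,-14),tool(YW,0,np.pi))
```

```text
tcp station [-138.75919262   31.19161151  188.71437793] -0.20668256260743795 [ 0.12  0.65 -0.47  1.95  0.78  0.64  0.4 ]
scene 0.71 [299.2, 205.5] 1783
top 0.57 [243.3, 148.0] 1490
[467.13142318 512.73103049]
[439.66715563 532.44736611]
[418.75626813 546.06470567]
[460.8935966  527.57428087]
xyz(m) [-0.0669  0.1087 -0.1428] w [-0.091  0.175 -0.045] z dir [-0. -0. -1.]
xyz(m) [-0.0564  0.1099 -0.0834] w [-0.091  0.175 -0.045] z dir [-0. -0. -1.]
```

View pics/w7o.png

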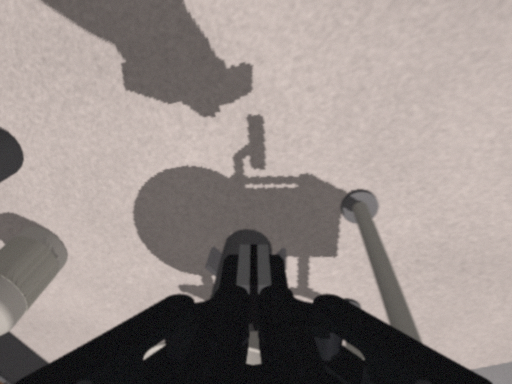

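The lever bar lies outside the wrist view, whose lower middle is filled by the closed fingers. I'll rely on the fit and on feel.

Run:
```python
from st import *
for p in([-145,60,320],[-130,155,340],[-92,155,330],[-92,145,270]): delta(w(p),tool(YW,0,np.pi))
```

```text
xyz(m) [-0.0163  0.0172 -0.1336] w [-0.091  0.175 -0.045] z dir [-0. -0. -1.]
xyz(m) [-0.0311  0.1108 -0.1596] w [-0.091  0.175 -0.045] z dir [-0. -0. -1.]
xyz(m) [-0.0667  0.1136 -0.1433] w [-0.091  0.175 -0.045] z dir [-0. -0. -1.]
xyz(m) [-0.0565  0.1089 -0.0835] w [-0.091  0.175 -0.045] z dir [-0. -0. -1.]
```

Call:
apply_moves:
  rows:
    - {"grip":0.0,"x":-0.006,"y":0.006,"z":-0.04,"wx":-0.09,"wy":0.17,"wz":-0.045}
    - {"grip":0.0,"x":-0.011,"y":0.012,"z":-0.08,"wx":-0.09,"wy":0.17,"wz":-0.045}
    - {"grip":0.0,"x":-0.016,"y":0.017,"z":-0.13,"wx":-0.09,"wy":0.175,"wz":-0.045}
    - {"grip":0.0,"x":-0.016,"y":0.017,"z":-0.134,"wx":-0.09,"wy":0.175,"wz":-0.045}
    - {"grip":0.0,"x":-0.024,"y":0.055,"z":-0.15,"wx":-0.09,"wy":0.175,"wz":-0.045}
    - {"grip":0.0,"x":-0.031,"y":0.09,"z":-0.16,"wx":-0.09,"wy":0.175,"wz":-0.045}
    - {"grip":0.0,"x":-0.031,"y":0.111,"z":-0.16,"wx":-0.09,"wy":0.175,"wz":-0.045}
    - {"grip":0.0,"x":-0.067,"y":0.114,"z":-0.143,"wx":-0.09,"wy":0.175,"wz":-0.045}
    - {"grip":0.0,"x":-0.067,"y":0.114,"z":-0.143,"wx":-0.09,"wy":0.175,"wz":-0.045}
    - {"grip":0.0,"x":-0.061,"y":0.111,"z":-0.11,"wx":-0.09,"wy":0.175,"wz":-0.045}
    - {"grip":0.0,"x":-0.0565,"y":0.109,"z":-0.0835,"wx":-0.09,"wy":0.175,"wz":-0.045}
    - {"grip":0.0,"x":-0.0565,"y":0.109,"z":-0.0835,"wx":-0.09,"wy":0.175,"wz":-0.045}

```text
clock: 12.67
eef_pos: [625.4, 93.6, 263.8]
tool_rot: [-0.357, -3.111, 0.013]
force: [-0.8, -0.6, -1.1]
opening: 0.1
finger_force: 0.0
```

Run:
```python
from st import *
s=bot.read_state();print("tcp station",inv(s["eef_pos"]),s["force"],np.round(s["joint_pos"],2), s["tool_rot"])
for t in (0,.2,.4,.5): print(t);delta(bar(t,23),tool(YW,0,np.pi))
```

```text
tcp station [-94.77853488 141.76968914 263.81841118] [-0.76867051 -0.57670364 -1.12238944] [ 0.12  0.74 -0.67  1.47  0.48  1.11  0.7 ] [-0.35737199 -3.11076312  0.01349547]
0
xyz(m) [-0.0027 -0.0129 -0.0058] w [-0.01  -0.009  0.   ] z dir [-0. -0. -1.]
0.2
xyz(m) [-0.0026 -0.0314 -0.0134] w [-0.01  -0.009  0.   ] z dir [-0. -0. -1.]
0.4
xyz(m) [-0.0026 -0.051  -0.0172] w [-0.01  -0.009  0.   ] z dir [-0. -0. -1.]
0.5
xyz(m) [-0.0026 -0.0609 -0.0176] w [-0.01  -0.009  0.   ] z dir [-0. -0. -1.]
```

Call:
apply_moves:
  rows:
    - {"grip":0.0,"x":-0.0027,"y":-0.006,"z":-0.003,"wx":-0.01,"wy":-0.009,"wz":0}
    - {"grip":0.0,"x":-0.0027,"y":-0.013,"z":-0.006,"wx":-0.01,"wy":-0.009,"wz":0}
    - {"grip":0.0,"x":-0.0027,"y":-0.018,"z":-0.008,"wx":-0.01,"wy":-0.009,"wz":0}
    - {"grip":0.0,"x":-0.0027,"y":-0.023,"z":-0.01,"wx":-0.01,"wy":-0.009,"wz":0}
    - {"grip":0.0,"x":-0.0026,"y":-0.028,"z":-0.012,"wx":-0.01,"wy":-0.009,"wz":0}
    - {"grip":0.0,"x":-0.0026,"y":-0.032,"z":-0.0135,"wx":-0.01,"wy":-0.009,"wz":0}
    - {"grip":0.0,"x":-0.0026,"y":-0.037,"z":-0.0145,"wx":-0.01,"wy":-0.009,"wz":0}
    - {"grip":0.0,"x":-0.0026,"y":-0.042,"z":-0.0155,"wx":-0.01,"wy":-0.009,"wz":0}
    - {"grip":0.0,"x":-0.0026,"y":-0.047,"z":-0.0165,"wx":-0.01,"wy":-0.009,"wz":0}
    - {"grip":0.0,"x":-0.0026,"y":-0.051,"z":-0.017,"wx":-0.01,"wy":-0.009,"wz":0}
    - {"grip":0.0,"x":-0.0026,"y":-0.051,"z":-0.017,"wx":-0.01,"wy":-0.009,"wz":0}

```text
clock: 13.58
eef_pos: [622.2, 50.5, 292.3]
tool_rot: [0.354, 3.103, 0.025]
force: [-1.1, 5.1, 15.1]
opening: -0.3
finger_force: 7.6
```

Run:
```python
from st import *
s=bot.read_state();print("tcp station",inv(s["eef_pos"]),M.inv().apply(s["force"]))
a=bot.grab_frame("scene")
for q in bot.cut_out("scene","tablet0"): print(np.round(q["position"],1),round(q["conf"],2),end=" ")
b=bot.grab_frame("top");cv2.imwrite("pics/s8.png",a);cv2.imwrite("pics/t8.png",b)
k=lambda i,x,y:cv2.resize(i[y:y+120,x:x+115],None,fx=3.4,fy=3.4,interpolation=cv2.INTER_CUBIC)
cv2.imwrite("pics/c8.png",np.hstack([k(a,235,160),k(b,205,100)]))
for t in (.5,.6,.7,.8): print(t);delta(bar(t,23),tool(YW,0,np.pi))
```

```text
tcp station [-88.09740018  99.1390622  292.31011224] [-2.19653503  4.74143921 15.09015075]
[302.7 203.8] 0.61 [319.5 195.6] 0.57 [314.2 210.1] 0.54 [294.8 210.4] 0.46 [307.9 217.6] 0.46 [304.  193.8] 0.38 [290.4 234.7] 0.29 0.5
xyz(m) [ 0.0041 -0.0189  0.0098] w [0.018 0.016 0.003] z dir [-0. -0. -1.]
0.6
xyz(m) [ 0.0041 -0.0289  0.0101] w [0.018 0.016 0.003] z dir [-0. -0. -1.]
0.7
xyz(m) [ 0.0042 -0.0388  0.0114] w [0.018 0.016 0.003] z dir [-0. -0. -1.]
0.8
xyz(m) [ 0.0042 -0.0486  0.0137] w [0.018 0.016 0.003] z dir [-0. -0. -1.]
```

View pics/c8.png

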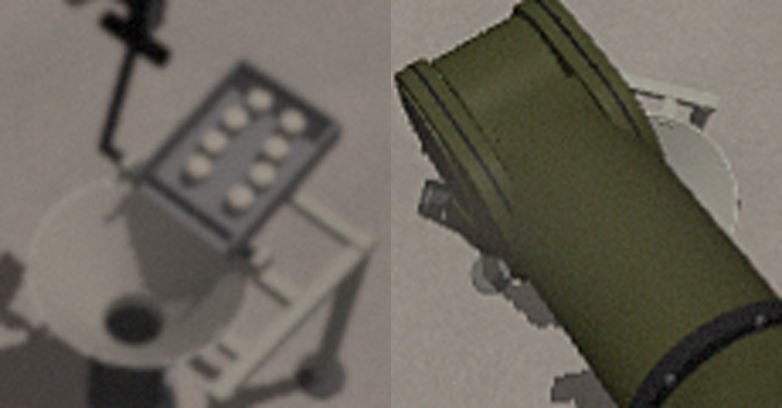

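The finger is riding on top of the bar (bar at crop (135,38), tray barely tilted). I'll estimate the tilt before unloading it.

```bash
cat > tilt.py <<'E'
from st import *
C=cam("scene")
if __name__=="__main__":
    for t in(0,.05,.1,.15,.2,.3,.4): print(t,proj(C,[w([-85,58+100*np.sin(.5-t),196+100*np.cos(.5-t)])])[0].round(1), "TL,TR,lip", proj(C,[w([x,58+110*np.cos(t)-y*np.sin(t),196+110*np.sin(t)+y*np.cos(t)]) for x,y in((-45,16),(45,16))]).round(1).tolist())
    for f in("scene0","s8"):
        im=cv2.imread(f"pics/{f}.png"); 
        for q in(): pass
        g=cv2.cvtColor(im,cv2.COLOR_BGR2GRAY)
        sub=g[155:185,262:300]; print(f); 
        ys,xs=np.nonzero(sub<35); print(xs.mean()+262,ys.mean()+155,len(xs))
E
python3 tilt.py
python3 - <<'E'
import cv2,numpy as np
a=cv2.imread("pics/scene0.png")[145:235,250:340];b=cv2.imread("pics/s8.png")[145:235,250:340]
cv2.imwrite("pics/c9.png",np.hstack([cv2.resize(i,None,fx=4.4,fy=4.4,interpolation=cv2.INTER_CUBIC) for i in(a,b)]))
E
```

```text
0 [280.6 168.3] TL,TR,lip [[306.6, 182.8], [335.3, 202.2]]
0.05 [279.4 168.7] TL,TR,lip [[306.6, 181.6], [335.4, 201.0]]
0.1 [278.2 169.1] TL,TR,lip [[306.5, 180.4], [335.5, 199.9]]
0.15 [277.  169.6] TL,TR,lip [[306.4, 179.3], [335.5, 198.8]]
0.2 [275.7 170.2] TL,TR,lip [[306.2, 178.3], [335.5, 197.9]]
0.3 [273.  171.7] TL,TR,lip [[305.6, 176.5], [335.1, 196.2]]
0.4 [270.2 173.6] TL,TR,lip [[304.7, 175.0], [334.5, 194.8]]
scene0
279.656862745098 169.64705882352942 102
s8
274.2530612244898 164.8204081632653 245
```

View pics/c9.png

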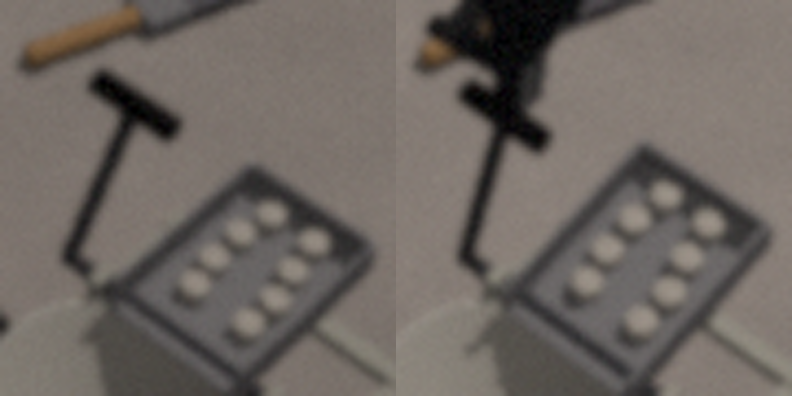

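Tilt is about 0.2 rad, with the fingertip on the bar's upper edge. I'll ease back slowly while sinking, then push again lower.

Call:
apply_moves:
  rows:
    - {"grip":0.0,"x":0.001,"y":0.0025,"z":0.001,"wx":0.01,"wy":0.01,"wz":0}
    - {"grip":0.0,"x":0.002,"y":0.005,"z":0.002,"wx":0.018,"wy":0.016,"wz":0}
    - {"grip":0.0,"x":0.003,"y":0.0075,"z":0.004,"wx":0.018,"wy":0.016,"wz":0}
    - {"grip":0.0,"x":0.004,"y":0.01,"z":0.006,"wx":0.018,"wy":0.016,"wz":0}
    - {"grip":0.0,"x":0.004,"y":0.0125,"z":0.009,"wx":0.018,"wy":0.016,"wz":0}
    - {"grip":0.0,"x":0.004,"y":0.015,"z":0.012,"wx":0.018,"wy":0.016,"wz":0}
    - {"grip":0.0,"x":0.004,"y":0.018,"z":0.015,"wx":0.018,"wy":0.016,"wz":0}
    - {"grip":0.0,"x":0.004,"y":0.021,"z":0.018,"wx":0.018,"wy":0.016,"wz":0}
    - {"grip":0.0,"x":0.004,"y":0.024,"z":0.021,"wx":0.018,"wy":0.016,"wz":0}
    - {"grip":0.0,"x":0.004,"y":0.027,"z":0.024,"wx":0.018,"wy":0.016,"wz":0}
    - {"grip":0.0,"x":0.004,"y":0.027,"z":0.024,"wx":0.018,"wy":0.016,"wz":0}

```text
clock: 14.65
eef_pos: [623.4, 77.6, 265.5]
tool_rot: [-0.353, -3.117, 0.004]
force: [1.3, 4.0, 3.1]
opening: -0.2
finger_force: 2.2
```

```bash
cat >> tilt.py <<'E'
def corner():
    a=bot.grab_frame("scene"); g=cv2.cvtColor(a,cv2.COLOR_BGR2GRAY).astype(np.float32)
    r=cv2.cvtColor(cv2.imread("pics/scene0.png"),cv2.COLOR_BGR2GRAY).astype(np.float32)
    T=r[172:200,297:318]; m=cv2.matchTemplate(g[155:215,285:330],T,cv2.TM_CCOEFF_NORMED); _,v,_,l=cv2.minMaxLoc(m)
    print("corner shift",l[0]-12,l[1]-17,"score",round(v,2)); return a
E
python3 - <<'E'
from tilt import *
s=bot.read_state();print("tcp station",inv(s["eef_pos"]),M.inv().apply(s["force"])); a=corner();cv2.imwrite("pics/s9.png",a)
E
```

```text
tcp station [-93.02365328 125.7256309  265.48934956] [0.3987446  4.23083657 3.08388149]
corner shift 0 0 score 0.98
```

Tray is back at level and the finger is now low on the bar face. Pushing again.

Call:
apply_moves:
  rows:
    - {"grip":0.0,"x":0,"y":-0.004,"z":0,"wx":0,"wy":0,"wz":0}
    - {"grip":0.0,"x":0,"y":-0.009,"z":-0.003,"wx":0,"wy":0,"wz":0}
    - {"grip":0.0,"x":0,"y":-0.014,"z":-0.005,"wx":0,"wy":0,"wz":0}
    - {"grip":0.0,"x":0,"y":-0.018,"z":-0.007,"wx":0,"wy":0,"wz":0}
    - {"grip":0.0,"x":0,"y":-0.023,"z":-0.008,"wx":0,"wy":0,"wz":0}
    - {"grip":0.0,"x":0,"y":-0.028,"z":-0.009,"wx":0,"wy":0,"wz":0}
    - {"grip":0.0,"x":0,"y":-0.033,"z":-0.01,"wx":0,"wy":0,"wz":0}
    - {"grip":0.0,"x":0,"y":-0.038,"z":-0.011,"wx":0,"wy":0,"wz":0}
    - {"grip":0.0,"x":0,"y":-0.042,"z":-0.011,"wx":0,"wy":0,"wz":0}
    - {"grip":0.0,"x":0,"y":-0.044,"z":-0.012,"wx":0,"wy":0,"wz":0}

```text
clock: 15.53
eef_pos: [612.4, 30.1, 275.9]
tool_rot: [-0.359, -3.113, 0.013]
force: [0.2, 1.7, -0.5]
opening: -0.1
finger_force: 0.7
```

Run:
```python
from tilt import *
s=bot.read_state();print("tcp station",inv(s["eef_pos"]),M.inv().apply(s["force"])); a=corner();cv2.imwrite("pics/s10.png",a)
for q in bot.cut_out("scene","tablet0"): print(np.round(q["position"],1),round(q["conf"],2),end=" ")
```

```text
tcp station [-93.00355956  77.01570638 275.94823765] [-0.20184051  1.73301955 -0.45409674]
corner shift -3 -6 score 0.87
[302.7 190.1] 0.52 [317.7 192.6] 0.5 [292.7 210.4] 0.48 [308.2 184.2] 0.48 [312.9 209.1] 0.43
```

Call:
apply_moves:
  rows:
    - {"grip":0.0,"x":0,"y":-0.001,"z":0,"wx":0,"wy":0,"wz":0}
    - {"grip":0.0,"x":0,"y":-0.002,"z":0,"wx":0,"wy":0,"wz":0}
    - {"grip":0.0,"x":0,"y":-0.003,"z":0,"wx":0,"wy":0,"wz":0}
    - {"grip":0.0,"x":0,"y":-0.004,"z":0,"wx":0,"wy":0,"wz":0}
    - {"grip":0.0,"x":0,"y":-0.005,"z":0,"wx":0,"wy":0,"wz":0}
    - {"grip":0.0,"x":0,"y":-0.006,"z":0,"wx":0,"wy":0,"wz":0}
    - {"grip":0.0,"x":0,"y":-0.007,"z":0,"wx":0,"wy":0,"wz":0}
    - {"grip":0.0,"x":0,"y":-0.008,"z":0,"wx":0,"wy":0,"wz":0}
    - {"grip":0.0,"x":0,"y":-0.009,"z":0,"wx":0,"wy":0,"wz":0}
    - {"grip":0.0,"x":0,"y":-0.01,"z":0.001,"wx":0,"wy":0,"wz":0}

```text
clock: 16.47
eef_pos: [610.7, 22.0, 275.9]
tool_rot: [-0.357, -3.115, 0.01]
force: [-0.5, 0.9, -0.2]
opening: -0.4
finger_force: 0.6
```

```bash
cat > look.py <<'E'
from tilt import *
import sys
s=bot.read_state();y=inv(s["eef_pos"]);print("tcp station",y,"t~",.5-np.arcsin((y[1]-20-58)/100),M.inv().apply(s["force"])); a=corner();cv2.imwrite("pics/s%s.png"%sys.argv[1],a)
for q in bot.cut_out("scene","tablet0"): print(np.round(q["position"],1),round(q["conf"],2),end=" ")
# expected tablet range on tray floor: whites count in bright threshold
E
python3 look.py 11
```

```text
tcp station [-92.86295117  68.69304008 275.86035704] t~ 0.593204486363613 [-0.658191    0.77748714 -0.16910816]
corner shift -5 -5 score 0.78
[299.3 219.9] 0.64 [305.9 214. ] 0.61 [305.  190.8] 0.57 [312.7 203.9] 0.54 [293.2 235.8] 0.54 [293.9 207.1] 0.36
```

Call:
apply_moves:
  rows:
    - {"grip":0.0,"x":0,"y":-0.0005,"z":0,"wx":0,"wy":0,"wz":0}
    - {"grip":0.0,"x":0,"y":-0.001,"z":0,"wx":0,"wy":0,"wz":0}
    - {"grip":0.0,"x":0,"y":-0.0015,"z":0,"wx":0,"wy":0,"wz":0}
    - {"grip":0.0,"x":0,"y":-0.002,"z":0,"wx":0,"wy":0,"wz":0}
    - {"grip":0.0,"x":0,"y":-0.003,"z":0,"wx":0,"wy":0,"wz":0}
    - {"grip":0.0,"x":0,"y":-0.004,"z":0,"wx":0,"wy":0,"wz":0}
    - {"grip":0.0,"x":0,"y":-0.005,"z":0,"wx":0,"wy":0,"wz":0}
    - {"grip":0.0,"x":0,"y":-0.006,"z":0,"wx":0,"wy":0,"wz":0}
    - {"grip":0.0,"x":0,"y":-0.007,"z":0.001,"wx":0,"wy":0,"wz":0}
    - {"grip":0.0,"x":0,"y":-0.008,"z":0.001,"wx":0,"wy":0,"wz":0}

```text
clock: 17.4
eef_pos: [608.6, 14.0, 274.5]
tool_rot: [-0.357, -3.114, 0.011]
force: [0.4, 0.0, -0.7]
opening: 0.4
finger_force: 0.5
```

```bash
python3 look.py 12
python3 - <<'E'
import cv2,numpy as np
b=[cv2.imread(f"pics/s{n}.png")[160:265,240:345] for n in(11,12)]
cv2.imwrite("pics/c12.png",np.hstack([cv2.resize(i,None,fx=3.8,fy=3.8,interpolation=cv2.INTER_CUBIC) for i in b]))
E
```

```text
tcp station [-93.01538417  60.49011243 274.49797168] t~ 0.6760061944550252 [ 0.36928058  0.10563294 -0.7102119 ]
corner shift -6 -5 score 0.67
```

View pics/c12.png

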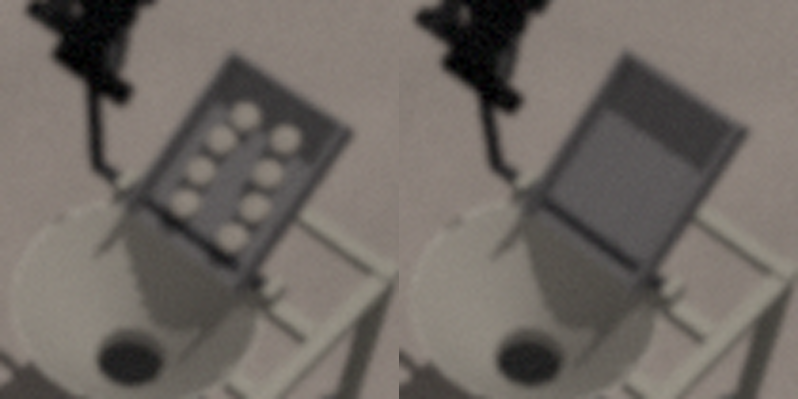

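The right-hand picture shows the tray empty, with no tablets on the cone and a dark bore at (528,360). I'll ease the tray down.

Call:
apply_moves:
  rows:
    - {"grip":0.0,"x":0,"y":0.003,"z":0,"wx":0,"wy":0,"wz":0}
    - {"grip":0.0,"x":0,"y":0.006,"z":0,"wx":0,"wy":0,"wz":0}
    - {"grip":0.0,"x":0,"y":0.009,"z":0,"wx":0,"wy":0,"wz":0}
    - {"grip":0.0,"x":0,"y":0.012,"z":0,"wx":0,"wy":0,"wz":0}
    - {"grip":0.0,"x":0,"y":0.015,"z":0,"wx":0,"wy":0,"wz":0}
    - {"grip":0.0,"x":0,"y":0.018,"z":0,"wx":0,"wy":0,"wz":0}
    - {"grip":0.0,"x":0,"y":0.021,"z":0,"wx":0,"wy":0,"wz":0}
    - {"grip":0.0,"x":0,"y":0.024,"z":0,"wx":0,"wy":0,"wz":0}
    - {"grip":0.0,"x":0,"y":0.027,"z":0.0005,"wx":0,"wy":0,"wz":0}
    - {"grip":0.0,"x":0,"y":0.03,"z":0.001,"wx":0,"wy":0,"wz":0}
    - {"grip":0.0,"x":0,"y":0.033,"z":0.001,"wx":0,"wy":0,"wz":0}
    - {"grip":0.0,"x":0,"y":0.036,"z":0.0015,"wx":0,"wy":0,"wz":0}

```text
clock: 18.5
eef_pos: [616.8, 49.5, 272.7]
tool_rot: [-0.357, -3.114, 0.011]
force: [0.1, 0.3, -0.8]
opening: 0.2
finger_force: 0.4
```

Call:
apply_moves:
  rows:
    - {"grip":0.0,"x":0,"y":0.003,"z":0.0005,"wx":0,"wy":0,"wz":0}
    - {"grip":0.0,"x":0,"y":0.006,"z":0.0015,"wx":0,"wy":0,"wz":0}
    - {"grip":0.0,"x":0,"y":0.009,"z":0.0025,"wx":0,"wy":0,"wz":0}
    - {"grip":0.0,"x":0,"y":0.012,"z":0.0035,"wx":0,"wy":0,"wz":0}
    - {"grip":0.0,"x":0,"y":0.015,"z":0.0045,"wx":0,"wy":0,"wz":0}
    - {"grip":0.0,"x":0,"y":0.018,"z":0.0055,"wx":0,"wy":0,"wz":0}
    - {"grip":0.0,"x":0,"y":0.021,"z":0.0065,"wx":0,"wy":0,"wz":0}
    - {"grip":0.0,"x":0,"y":0.024,"z":0.0075,"wx":0,"wy":0,"wz":0}
    - {"grip":0.0,"x":0,"y":0.027,"z":0.0085,"wx":0,"wy":0,"wz":0}
    - {"grip":0.0,"x":0,"y":0.03,"z":0.009,"wx":0,"wy":0,"wz":0}
    - {"grip":0.0,"x":0,"y":0.032,"z":0.009,"wx":0,"wy":0,"wz":0}
    - {"grip":0.0,"x":0,"y":0.034,"z":0.009,"wx":0,"wy":0,"wz":0}

```text
clock: 19.5
eef_pos: [624.5, 82.1, 263.6]
tool_rot: [-0.357, -3.114, 0.012]
force: [-0.1, 0.3, 0.7]
opening: -0.1
finger_force: 0.0
```

```bash
python3 look.py 13
python3 - <<'E'
from st import *
for p in([-100,160,270],[-100,160,350],[-10,0,420]): delta(w(p),tool(YW,0,np.pi))
E
```

```text
tcp station [-92.99166443 130.42451502 263.57552047] t~ -0.051828446987282506 [-0.16851837  0.2615175   0.67654273]
corner shift -1 1 score 0.85
[292.7 235.3] 0.63 xyz(m) [ 0.007   0.0292 -0.0065] w [-0.008 -0.006  0.001] z dir [-0. -0. -1.]
xyz(m) [ 0.0075  0.0286 -0.0865] w [-0.008 -0.006  0.001] z dir [-0. -0. -1.]
xyz(m) [-0.0819 -0.132  -0.1558] w [-0.008 -0.006  0.001] z dir [-0. -0. -1.]
```

Run:
```python
from st import *
T=np.array(bot.get_calibration("wrist")["T_tool_cam"]);print(T.round(3),bot.get_calibration("wrist")["vertical_fov"])
# tool pose such that camera axis is vertical over bore, at height zc
for zc in(450,520):
  for hd in (0,YW,.3):
    for roll in(np.pi,):
        Rt=tool(hd,0,roll); ax=Rt.apply(T[:3,2]); 
        # aim: camera centre placed so its axis passes through (O, z=60), keeping tool vertical
        k=(60-zc)/ax[2]; c=np.array([O[0],O[1],60])-ax*k; p=c-Rt.apply(T[:3,3]); print(zc,hd,ax.round(2),c.round(),p.round(),[(round(m,2),np.round(q,2)) for m,q in ik(p,Rt,[bot.read_state()["joint_pos"]])])
```

```text
[[   0.      -0.948   -0.318   81.189]
 [   1.       0.       0.       0.15 ]
 [  -0.      -0.318    0.948 -142.446]
 [   0.       0.       0.       1.   ]] 60.766646715260165
450 0 [ 0.32  0.   -0.95] [555. -66. 450.] [636. -66. 308.] [(np.float64(0.95), array([ 0.28,  0.66, -0.47,  1.42,  0.31,  1.14,  1.34]))]
450 -0.229 [ 0.31 -0.07 -0.95] [558. -36. 450.] [637. -55. 308.] [(np.float64(0.96), array([ 0.24,  0.66, -0.44,  1.42,  0.29,  1.13,  1.11]))]
450 0.3 [ 0.3   0.09 -0.95] [ 561. -105.  450.] [638. -81. 308.] [(np.float64(0.94), array([ 0.31,  0.67, -0.5 ,  1.4 ,  0.33,  1.15,  1.64]))]
520 0 [ 0.32  0.   -0.95] [531. -66. 520.] [613. -66. 378.] [(np.float64(0.84), array([ 0.25,  0.56, -0.4 ,  1.38,  0.22,  1.25,  1.41]))]
520 -0.229 [ 0.31 -0.07 -0.95] [535. -31. 520.] [614. -50. 378.] [(np.float64(0.84), array([ 0.21,  0.56, -0.38,  1.38,  0.21,  1.25,  1.16]))]
520 0.3 [ 0.3   0.09 -0.95] [ 538. -112.  520.] [616. -88. 378.] [(np.float64(0.83), array([ 0.3 ,  0.58, -0.44,  1.36,  0.25,  1.26,  1.72]))]
```

Call:
apply_moves:
  rows:
    - {"grip":0.0,"x":0.003,"y":0.01,"z":0,"wx":0,"wy":0,"wz":0}
    - {"grip":0.0,"x":0.007,"y":0.03,"z":-0.005,"wx":0,"wy":0,"wz":0}
    - {"grip":0.0,"x":0.007,"y":0.03,"z":-0.045,"wx":0,"wy":0,"wz":0}
    - {"grip":0.0,"x":0.007,"y":0.03,"z":-0.085,"wx":0,"wy":0,"wz":0}
    - {"grip":0.0,"x":0.007,"y":0.03,"z":-0.125,"wx":0,"wy":0,"wz":0}
    - {"grip":0.0,"x":0.007,"y":0.03,"z":-0.125,"wx":0,"wy":0,"wz":0}

```text
clock: 20.1
eef_pos: [628.3, 117.2, 397.4]
tool_rot: [0.357, 3.115, 0.002]
force: [0.3, 1.1, 1.9]
opening: 0.2
finger_force: 0.0
```

Run:
```python
from st import *
T=np.array(bot.get_calibration("wrist")["T_tool_cam"])
for zc in(430,480):
    Rt=tool(YW,-.324,np.pi); c=np.array([O[0],O[1],zc]); p=c-Rt.apply(T[:3,3]); print(Rt.apply(T[:3,2]).round(3),p.round(),inv(p).round(),[(round(m,2),np.round(q,2)) for m,q in ik(p,Rt,[bot.read_state()["joint_pos"]])])
    delta(p,Rt)
```

```text
[-0.001  0.    -1.   ] [716. -73. 269.] [ 32.  -0. 269.] [(np.float64(0.35), array([ 0.14,  1.03, -0.3 ,  0.71,  0.17,  1.74,  1.29]))]
xyz(m) [-0.128  -0.1659  0.1288] w [0.002 0.33  0.001] z dir [-0.31  0.07 -0.95]
[-0.001  0.    -1.   ] [716. -73. 319.] [ 32.  -0. 319.] [(np.float64(0.23), array([ 0.13,  1.01, -0.28,  0.61,  0.15,  1.86,  1.3 ]))]
xyz(m) [-0.1283 -0.1658  0.0788] w [0.002 0.33  0.001] z dir [-0.31  0.07 -0.95]
```

Call:
apply_moves:
  rows:
    - {"grip":0.0,"x":-0.02,"y":-0.03,"z":0,"wx":0,"wy":0.1,"wz":0}
    - {"grip":0.0,"x":-0.045,"y":-0.06,"z":0,"wx":0,"wy":0.2,"wz":0}
    - {"grip":0.0,"x":-0.07,"y":-0.09,"z":0,"wx":0,"wy":0.33,"wz":0}
    - {"grip":0.0,"x":-0.1,"y":-0.12,"z":0,"wx":0,"wy":0.33,"wz":0}
    - {"grip":0.0,"x":-0.128,"y":-0.15,"z":0.02,"wx":0,"wy":0.33,"wz":0}
    - {"grip":0.0,"x":-0.128,"y":-0.166,"z":0.05,"wx":0,"wy":0.33,"wz":0}
    - {"grip":0.0,"x":-0.128,"y":-0.166,"z":0.079,"wx":0,"wy":0.33,"wz":0}
    - {"grip":0.0,"x":-0.128,"y":-0.166,"z":0.079,"wx":0,"wy":0.33,"wz":0}
    - {"grip":0.0,"x":-0.128,"y":-0.166,"z":0.079,"wx":0,"wy":0.33,"wz":0}

```text
clock: 20.85
eef_pos: [710.8, -76.6, 308.2]
tool_rot: [-0.319, -2.783, -0.044]
force: [-0.0, 0.2, 1.2]
opening: 0.4
finger_force: 0.0
```

Run:
```python
from st import *
s=bot.read_state();print(inv(s["eef_pos"]))
im=bot.grab_frame("wrist");cv2.imwrite("pics/w14.png",im);C=cam("wrist");print("cam",inv(-C[2].T@C[3]).round())
for th in("tablet0","jar"):
  for q in bot.cut_out("wrist",th):
    ys,xs=np.nonzero(q["region"]);print(th,round(q["conf"],2),np.round(q["position"]),len(xs),xs.min(),xs.max(),ys.min(),ys.max(), [inv(onz(C,q["position"],z))[:2].round() for z in(20,125)])
for z,r in((107,22),(100,26),(4,26),(30,26)):
    p=proj(C,[w([r*np.cos(a),r*np.sin(a),z]) for a in np.linspace(0,6.28,60)]);print(z,p.min(0).round(),p.max(0).round())
c=proj(C,[w([0,0,60])])[0].astype(int);print(c)
g=cv2.cvtColor(im,cv2.COLOR_BGR2GRAY)
sub=g[c[1]-44:c[1]+44:2,c[0]-44:c[0]+44:2]//26
print("\n".join("".join(str(v) for v in r) for r in sub))
a=bot.grab_frame("scene");cv2.imwrite("pics/s14.png",a)
for q in bot.cut_out("scene","tablet0"): print("scene",np.round(q["position"]),round(q["conf"],2),q["region"].sum())
b=bot.grab_frame("top")
for q in bot.cut_out("top","tablet0"): print("top",np.round(q["position"]),round(q["conf"],2),q["region"].sum())
```

```text
[ 27.06764813  -4.59071205 308.2408255 ]
cam [ -2.  -2. 472.]
tablet0 0.64 [270. 207.] 136 263 275 200 213 [array([ 9., 18.]), array([ 6., 13.])]
tablet0 0.61 [262. 216.] 45 256 264 213 219 [array([22.,  8.]), array([16.,  5.])]
tablet0 0.55 [258. 189.] 89 253 263 184 195 [array([-16.,   1.]), array([-13.,   0.])]
tablet0 0.52 [248. 201.] 156 240 253 197 209 [array([  1., -13.]), array([  0., -10.])]
jar 0.6 [263. 207.] 352 242 279 185 222 [array([9., 9.]), array([7., 6.])]
107 [238. 181.] [277. 221.]
100 [234. 178.] [280. 224.]
4 [239. 183.] [275. 219.]
30 [238. 182.] [276. 220.]
[257 200]
77777777777777777777777776666666666666666665
77777777777777777777777777666666666666666655
77777777777777777777777767766666666666666644
77777777777777777777777766666666666666666544
77777777777777777777777776666666666666666544
77777777777777777777777776666666666666665544
77777777777777777777777766766666666666654444
77777777777777777777777776666666666666654444
77777777777777777777777776666666666666654444
77777777777777777777777776666666666666544444
77777777777777777777777776666666666665444444
7777777
[... 803 characters left out ...]
44444444444577522224444444333321355444434444
44444444444467642223444444322112454444444444
44444444444467763222344444221234555444444444
44444444444456665421123332112345555544444444
44444444444456666643211111223555555544444444
44444444444446666666543333455555555554444444
44444444444445666666666555555555555554444444
44454444444445666666666655555555555554444444
44666556554566666666666655555555444555444444
44576666666666666666666655555555544455444444
44566666666666666666666565555555554444444444
56676666666666666666666665555555555444344444
66666666666666666666666655555555555544444444
66666666666666666666666655555555555555443444
66666666666666666666665555555555555555544444
top [242. 147.] 0.44 1589
```

Run:
```python
from st import *
for p,l in(([27,-5,380],-.3),([-150,0,380],0),([-165,40,250],.2),([-150,35,120],.45),([-131,28,43],.6)):
    q=ik(w(p),tool(-.436 if p[0]<0 else YW,l,np.pi),[bot.read_state()["joint_pos"]]); print(w(p).round(),[x[1].round(2) for x in q]); delta(w(p),tool(-.436 if p[0]<0 else YW,l,np.pi))
```

```text
[711. -77. 380.] [array([ 0.1 ,  0.96, -0.14,  0.52,  0.05,  1.95,  1.35])]
xyz(m) [ 0.0238 -0.0016 -0.0639] w [-0.007 -0.033 -0.   ] z dir [-0.29  0.07 -0.96]
[539. -32. 380.] [array([ 0.2 ,  0.43, -0.35,  1.6 ,  0.16,  1.14,  0.94])]
xyz(m) [ 0.1911  0.0037 -0.006 ] w [-0.041 -0.331  0.206] z dir [-0. -0. -1.]
[534.  10. 250.] [array([ 0.22,  0.53, -0.61,  1.98,  0.72,  0.69,  0.27])]
xyz(m) [0.1627 0.0446 0.1215] w [-0.021 -0.531  0.21 ] z dir [ 0.18 -0.08 -0.98]
[547.   2. 120.] [array([ 0.14,  0.81, -0.63,  2.28,  1.87,  0.76, -0.92])]
xyz(m) [0.106  0.0404 0.2395] w [ 0.006 -0.78   0.214] z dir [ 0.39 -0.18 -0.9 ]
[564.  -9.  43.] [array([ 0.01,  1.03, -0.47,  2.36,  2.28,  1.01, -1.36])]
xyz(m) [0.0629 0.0339 0.306 ] w [ 0.022 -0.929  0.215] z dir [ 0.51 -0.24 -0.83]
```

Call:
apply_moves:
  rows:
    - {"grip":0.0,"x":0.012,"y":0,"z":-0.035,"wx":0,"wy":-0.02,"wz":0}
    - {"grip":0.0,"x":0.024,"y":0,"z":-0.06,"wx":0,"wy":-0.03,"wz":0}
    - {"grip":0.0,"x":0.06,"y":0,"z":-0.055,"wx":-0.01,"wy":-0.1,"wz":0.05}
    - {"grip":0.0,"x":0.1,"y":0,"z":-0.045,"wx":-0.02,"wy":-0.2,"wz":0.1}
    - {"grip":0.0,"x":0.14,"y":0.002,"z":-0.03,"wx":-0.03,"wy":-0.28,"wz":0.15}
    - {"grip":0.0,"x":0.191,"y":0.004,"z":-0.006,"wx":-0.04,"wy":-0.33,"wz":0.206}
    - {"grip":0.0,"x":0.191,"y":0.004,"z":-0.006,"wx":-0.04,"wy":-0.33,"wz":0.206}
    - {"grip":0.0,"x":0.18,"y":0.02,"z":0.04,"wx":-0.03,"wy":-0.42,"wz":0.21}
    - {"grip":0.0,"x":0.17,"y":0.035,"z":0.08,"wx":-0.025,"wy":-0.48,"wz":0.21}
    - {"grip":0.0,"x":0.163,"y":0.045,"z":0.12,"wx":-0.02,"wy":-0.53,"wz":0.21}
    - {"grip":0.0,"x":0.163,"y":0.045,"z":0.12,"wx":-0.02,"wy":-0.53,"wz":0.21}

```text
clock: 22.12
eef_pos: [532.7, 9.1, 257.4]
tool_rot: [0.633, 2.876, -0.064]
force: [-0.0, -0.6, -1.8]
opening: 0.2
finger_force: 0.0
```

Run:
```python
from st import *
s=bot.read_state();print(inv(s["eef_pos"]),s["joint_pos"].round(2))
for n in("wrist","scene","top"):
  im=bot.grab_frame(n);cv2.imwrite(f"pics/{n}15.png",im);C=cam(n)
  for th in("tablet0","jar"):
    for q in bot.cut_out(n,th)[:9]:
      ys,xs=np.nonzero(q["region"]);print(n,th,round(q["conf"],2),np.round(q["position"]),len(xs),xs.min(),xs.max(),ys.min(),ys.max())
for p,l in(([-150,35,120],.45),([-135,28,45],.6)): delta(w(p),tool(-.436,l,np.pi))
```

```text
[-165.87182183   38.47130034  257.35651217] [ 0.17  0.5  -0.53  1.97  0.64  0.67  0.36]
wrist tablet0 0.62 [415. 312.] 3414 293 450 275 357
wrist jar 0.57 [250. 232.] 1271 229 272 214 253
scene jar 0.71 [273. 267.] 469 261 283 250 281
xyz(m) [ 1.620e-02 -1.000e-04  1.369e-01] w [-0.001 -0.251 -0.002] z dir [ 0.39 -0.18 -0.9 ]
xyz(m) [ 0.0152 -0.0038  0.2136] w [-0.001 -0.401 -0.002] z dir [ 0.51 -0.24 -0.83]
```

Run:
```python
from st import *
C=cam("wrist")
for dx in(-6,-3,0,3,6):
    p=proj(C,[w([dx+29*np.cos(a),29*np.sin(a),0]) for a in np.linspace(0,6.28,120)]); print(dx,p.min(0).round(1),p.max(0).round(1))
print("leg",proj(C,[w([-60,125,0])]))
q=bot.cut_out("wrist","jar")[0]["region"]; 
print([(int(np.nonzero(q[:,c])[0].min())) for c in range(232,270,4)])
g=cv2.cvtColor(cv2.imread("pics/wrist15.png"),cv2.COLOR_BGR2GRAY)
print(g[200:225,246:254].mean(1).round())
```

```text
-6 [229.5 207.1] [270.4 240.7]
-3 [230.  208.9] [270.8 242.3]
0 [230.5 210.7] [271.2 243.9]
3 [231.  212.5] [271.6 245.5]
6 [231.5 214.3] [272. 247.]
leg [[334.87566118 174.59227385]]
[224, 219, 216, 215, 215, 214, 215, 216, 218, 221]
[98. 98. 98. 98. 97. 98. 97. 97. 97. 97. 96. 90. 82. 69. 58. 53. 50. 50.
 50. 51. 51. 52. 49. 51. 50.]
```

Run:
```python
from st import *
for n in("scene","top"):
    a=cv2.cvtColor(cv2.imread(f"pics/{n}0.png"),cv2.COLOR_BGR2GRAY).astype(int);b=cv2.cvtColor(cv2.imread(f"pics/{n}15.png"),cv2.COLOR_BGR2GRAY).astype(int)
    m=((b-a>25)&(b>120)).astype(np.uint8); k,l,s,c=cv2.connectedComponentsWithStats(m)
    print(n,[(c[i].round().tolist(),int(s[i,4])) for i in range(1,k) if s[i,4]>=6], a.mean(), b.max())
a=cv2.imread("pics/scene0.png",0);print("tablet brightness at start",a[196,303],a[201,300],"table",a[300,400])
```

```text
scene [([48.0, 164.0], 63), ([16.0, 210.0], 1072), ([236.0, 232.0], 608)] 85.98641967773438 153
top [([231.0, 142.0], 16), ([247.0, 144.0], 63), ([228.0, 152.0], 15), ([235.0, 155.0], 19), ([244.0, 157.0], 16), ([252.0, 158.0], 15), ([280.0, 170.0], 7), ([470.0, 354.0], 2337)] 92.17540995279948 166
tablet brightness at start 132 116 table 39
```

```bash
python3 -c "
from cell import bot
print(bot.close_job())"
```

```text
the job is handed in; nothing more can be done
None
```

I handed the job in at about 22 s. By the final camera checks the jar is home under the spout, the tray is empty and eased back level, and nothing is jammed in the funnel or spilled. I could not count all eight tablets in the jar, and no verdict came back.

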